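# Square up the hardware tins with the ruler and press their lids home

## Robot

A 6-joint arm with a two-finger parallel gripper is mounted at the origin on the work surface. World frame = base frame: x ahead of the robot, y to its left, z up, the work surface at z = 0. Lengths are in m, angles in rad, forces in N, time in s.
With the tool pointing down it reaches from about 0.325 to 0.9 m from the base axis. Payload 6.1 kg.
Tool frame: the origin (TCP) lies midway between the tips of the shut fingers; the grasp point (between the pads) lies grip_point_offset behind it (grip_point_offset is the distance from the TCP to the grasp point, in m); z points along the fingers, x is the direction in which the jaws open and shut, and the axes are right-handed (so a half turn about z gives the same grasp; the last joint's range is limited). The gripper opens to 87 mm and grips with 3 to 60 N. Pads are 19 mm wide; open, the fingers measure 117 mm over their backs; the gripper's body (75 mm by 190 mm) begins 51 mm behind the grasp point.
Start: joints at [-1.236, 0.22, 1.526, -0, 1.395, -0.126], TCP at [0.278, -0.56, 0.223] pointing down, gripper open.
Joint ranges: [-2.98, 2.98], [-0.91, 2.08], [0.09, 2.57], [-1.24, 4.39], [0.2, 2.65], [-2.68, 2.68]. Speed limits (rad/s): [2.57, 2.57, 3.01, 3.14, 3.14, 3.14].

## Interface

Orientations are given as a unit quaternion [w, x, y, z].
In Python, from rig import read_state, snapshot, camera_params, hand_in, spot_in, spot_point, grip_point_offset gives the robot as it stands. The module is installed in compiled form; this text tells all that it offers.
- The arm moves only by the tool step_arm, never from a script. Its argument "targets" is a list of rows, each an object with "travel": the shift along the world's x, y, z in mm, a list of three; "twist": the turn about the world's z in degrees. In form: [{"travel": [dx, dy, dz], "twist": twist}, ...]. A call has 1 to 5 rows; each row shifts and turns the commanded pose from where the row before left it; what a row does not reach is not made up. A row lasts 1/10 s, in which the tool goes at most 50 mm and 8.59 degrees, less where a joint would pass 70% of its speed; a pose out of reach is approached as far as the arm can. A call with a gripper value outside its range is refused whole. "hand" is the finger opening in mm, from 0 to 87, set as the call begins (left out, the last holds). The fingers move at their own pace and stop on an object; the grip force is fixed at half the most. Time passes only in rows, so rows that do not move let the fingers close. It gives the time, the measured TCP pose, the force and the opening at its end, in the units of the state.
- read_state(): the state, without advancing time (a new reading comes with each control period).
- snapshot(name): name is "scene" or "top"; returns (picture, depth): 400x640x3 uint8, red, green, blue; 400x640 float32, m along the optical axis (not along the pixel's ray), 0 where there is no reading.
- camera_params(name): a dict with "fx", "fy", "cx", "cy" (pixels), "D" ([k1, k2, p1, p2, k3] as OpenCV has them; the pictures are not rectified), "pose" (4x4, takes a point from camera to world coordinates). Camera axes: x right, y up, looking along -z (the intrinsics and any distortion apply to the point x, -y, -z); pixel columns grow to the right and rows downward; lengths in m; the calibration is good to about 2 mm. A picture is of the moment at which its call begins. camera_params takes no time and is no camera call.
- hand_in(): hands the job in, once; it reports no verdict.
Trained networks look in the newest picture that a camera, given by its name, has taken for a name from the list of things; names that differ only in an ending like _2 or _b are one class to them, and where a whole thing is asked for, a point or a joint stands for the part that bears it (a point fixed in the world has none). Each returns a list of dicts, best first, with "confidence" (0 to 1); they miss things now and then, are a little off and sometimes report something else, mostly with a low value. They report only what shows in the picture. A call takes as long as a camera call. They do not tell look-alikes from the thing itself.
- spot_in(camera, target): "uv" ([column, row] in pixels, amid what is visible of it).
- spot_point(camera, target): "uv" ([column, row] in pixels: a listed point, or the origin of a listed thing).
The state is a dict: "time_s": time; "joint_pos": joint angles; "joint_vel": joint speeds; "joint_torque": joint torques, N m; "tcp_pos": TCP position; "eef_rot": TCP orientation; "force": force on the tool from outside, world axes, zero at the start; "moment": the same for the moment, N m; "width": opening from 0.0 (shut) to 1.0 (fully open).
Only numpy, scipy, OpenCV 4.12 (cv2) and the standard library are available. Lean on these libraries where they do the work, as an engineer would, in place of code of your own. Each camera call takes 0.05 s, during which the arm holds its last target.

## Task

Get the framing bench ready: put every pine offcut lying on the mat into the aluminium bin, then hold the copper ruler by its black grip and with its edge push all the tins on the mat into one straight row, standing square with their far sides on the near edge of the yellow line and the ruler still against them. After that press every tin's lid down until it is fully home. Finish with the row still straight on the line, the ruler lying lengthways in the middle of its rest, no tin tipped over, and the clamps, glass cutter, glue jar and mug left where they are.

Things in the scene. Friction and masses are not known exactly. Their poses are not given: they have to be found in the camera images.
- mat: black rubber cutting mat fixed to the bench, 280 x 460 x 3 mm; origin on the bench surface under the mat, 160 mm from its near edge and 120 mm from its far edge, midway along its length, z up, x away from the robot, y along the 460 mm side. A 6 mm wide yellow line is printed across it parallel to its y; the line's near edge is at x = +63 mm in this frame. The tins stand on it short of the line, spaced along y within 190 mm either side of its centre
- rest: fixed wooden ruler rest with a cork top, 260 (x) x 60 (y) x 15 mm high; origin at the centre of its underside; the ruler lies on it lengthways, centred, to start and to finish
- ruler: copper ruler, blade 400 (x) x 45 (y) x 4 mm, about 0.5 kg; black block grip on top at the middle, 44 (x) x 22 (y) mm, from 4 to 36 mm above the underside; origin at the centre of the underside, x along the length. Gripped by the 44 mm ends of the block it stays square in the hand
- bin: cast aluminium offcut bin on a trunnion stand, latched (it does not tip here), open on top; outside 220 (x) x 160 (y) mm, walls 6 mm, inner floor 18 mm and rim 80 mm above the bench; origin on the bench under its centre
- tin0: square metal hardware tin with a blue press lid, 56 x 56 mm, 0.13 to 0.25 kg with its lid; may be absent. Lower body 32 mm high, then a brass neck, then the lid, as wide as the body; 58 mm high overall with the lid fully up, 50 mm with it fully down. Origin at the centre of the underside; x is the side that faces away from the robot (within about 0.35 rad at the start)
- lid0 (a joint): how far the blue lid of tin0 has been pressed down: 0 fully up (8 mm of brass neck shows), 0.008 m fully home (no neck shows). Starts between 0 and 0.003; a stiff friction fit that takes about 6 N and stays where it is left
- tin1: square metal hardware tin with a red press lid, 56 x 56 mm, 0.13 to 0.25 kg with its lid; may be absent. Lower body 32 mm high, then a brass neck, then the lid, as wide as the body; 58 mm high overall with the lid fully up, 50 mm with it fully down. Origin at the centre of the underside; x is the side that faces away from the robot (within about 0.35 rad at the start)
- lid1 (a joint): how far the red lid of tin1 has been pressed down: 0 fully up (8 mm of brass neck shows), 0.008 m fully home (no neck shows). Starts between 0 and 0.003; a stiff friction fit that takes about 6 N and stays where it is left
- tin2: square metal hardware tin with a green press lid, 56 x 56 mm, 0.13 to 0.25 kg with its lid; may be absent. Lower body 32 mm high, then a brass neck, then the lid, as wide as the body; 58 mm high overall with the lid fully up, 50 mm with it fully down. Origin at the centre of the underside; x is the side that faces away from the robot (within about 0.35 rad at the start)
- lid2 (a joint): how far the green lid of tin2 has been pressed down: 0 fully up (8 mm of brass neck shows), 0.008 m fully home (no neck shows). Starts between 0 and 0.003; a stiff friction fit that takes about 6 N and stays where it is left
- tin3: square metal hardware tin with an orange press lid, 56 x 56 mm, 0.13 to 0.25 kg with its lid; may be absent. Lower body 32 mm high, then a brass neck, then the lid, as wide as the body; 58 mm high overall with the lid fully up, 50 mm with it fully down. Origin at the centre of the underside; x is the side that faces away from the robot (within about 0.35 rad at the start)
- lid3 (a joint): how far the orange lid of tin3 has been pressed down: 0 fully up (8 mm of brass neck shows), 0.008 m fully home (no neck shows). Starts between 0 and 0.003; a stiff friction fit that takes about 6 N and stays where it is left
- tin4: square metal hardware tin with a white press lid, 56 x 56 mm, 0.13 to 0.25 kg with its lid; may be absent. Lower body 32 mm high, then a brass neck, then the lid, as wide as the body; 58 mm high overall with the lid fully up, 50 mm with it fully down. Origin at the centre of the underside; x is the side that faces away from the robot (within about 0.35 rad at the start)
- lid4 (a joint): how far the white lid of tin4 has been pressed down: 0 fully up (8 mm of brass neck shows), 0.008 m fully home (no neck shows). Starts between 0 and 0.003; a stiff friction fit that takes about 6 N and stays where it is left
- offcut0: pine moulding offcut lying on the mat at the yellow line, roughly along it, 100 (x) x 28 (y) x 20 mm high, 0.06 kg; origin at the centre of the underside, x along its length; the lower 13 mm is the full 28 mm wide, above that a step 18 mm wide; may be absent
- offcut1: pine moulding offcut lying on the mat at the yellow line, roughly along it, 100 (x) x 28 (y) x 20 mm high, 0.06 kg; origin at the centre of the underside, x along its length; the lower 13 mm is the full 28 mm wide, above that a step 18 mm wide; may be absent
- offcut2: pine moulding offcut lying on the mat at the yellow line, roughly along it, 100 (x) x 28 (y) x 20 mm high, 0.06 kg; origin at the centre of the underside, x along its length; the lower 13 mm is the full 28 mm wide, above that a step 18 mm wide; may be absent
- clamp_a: chrome spring clamp 140 mm long lying beyond the mat; a bystander, loose; origin at its underside or middle
- clamp_b: chrome spring clamp 140 mm long lying beyond the mat; a bystander, loose; origin at its underside or middle
- cutter: black bakelite glass cutter 150 mm long, on the robot's right in front of the bin; a bystander, loose; origin at its underside or middle
- glue: white glue jar with an orange cap, 70 mm across, 85 mm tall, at the far right; a bystander, loose; origin at its underside or middle
- mug: blue mug 80 mm across, 90 mm tall, at the far left; a bystander, loose; origin at its underside or middle
Things that resemble listed ones, but are neither listed nor needed, are in the scene too. What is shaped like the tin3 but purple is not meant.

How it is judged:
By the outcome, as a careful person would: the job done as asked, in the order asked, and still so for the second after the job is handed in, with the robot touching nothing.
Of tin0, tin1, tin2, tin3, tin4 only 3 to 5 are there at a start; the rules pass over those that are not, and their reading is None.
Of offcut0, offcut1, offcut2 only 2 to 3 are there at a start; the rules pass over those that are not, and their reading is None.
At some moment in a run one of tin0, tin1, tin2, tin3, tin4 may be knocked a few centimetres aside while the robot is not near it.
It also fails if it takes over 210 s, if anything falls off the work surface, if the arm or the gripper's body presses on something with over 40 N, if the wrist force passes 120 N, or if a joint passes its speed limit or range.

## Working session

There is one attempt and no reset: what is moved stays moved. The work goes in short steps, Python scripts to look and compute and a tool call to move; the robot and the scene stay as the last step left them, time stands still between calls to the robot, and variables do not carry over. Pictures are saved under pics/ and viewed, and the job is handed in when it is done.

Besides the shell and the picture viewer there is one more tool, called after "Emit:" as a command line: name --argument value ..., lists and objects as JSON in quotes. step_arm: Moves the arm, as the interface text tells. Its arguments: {"type":"object","properties":{"targets":{"type":"array","items":{"type":"object","properties":{"travel":{"type":"array","items":{"type":"number"}},"twist":{"type":"number"}}}},"hand":{"type":"number"}},"required":["targets"]}

```bash
ls -la && mkdir -p pics
cat > h.py <<'E'
import numpy as np, cv2
from rig import *
def cam(n):
    p=camera_params(n); K=np.array([[p['fx'],0,p['cx']],[0,p['fy'],p['cy']],[0,0,1]]); return K,np.array(p['D'],float),np.array(p['pose'])
def ray(n,uv):
    K,D,T=cam(n); q=cv2.undistortPoints(np.array(uv,float).reshape(-1,1,2),K,D).reshape(-1,2)
    d=np.c_[q[:,0],-q[:,1],-np.ones(len(q))]
    return T[:3,3], d@T[:3,:3].T
def at_z(n,uv,z):
    o,d=ray(n,uv); t=(z-o[2])/d[:,2]; return o+d*t[:,None]
def deproj(n,uv,depth):
    uv=np.array(uv,float).reshape(-1,2); o,d=ray(n,uv)
    z=np.array([depth[int(round(v)),int(round(u))] for u,v in uv]); return o+d*z[:,None]
def cloud(n,depth):
    h,w=depth.shape; u,v=np.meshgrid(np.arange(w),np.arange(h)); o,d=ray(n,np.c_[u.ravel(),v.ravel()])
    return (o+d*depth.ravel()[:,None]).reshape(h,w,3)
def proj(n,P):
    K,D,T=cam(n); P=np.atleast_2d(P); c=(P-T[:3,3])@T[:3,:3]; c=c*[1,-1,-1]
    return cv2.projectPoints(c.reshape(-1,1,3),np.zeros(3),np.zeros(3),K,D)[0].reshape(-1,2)
def save(name,im): cv2.imwrite('pics/'+name+'.png',cv2.cvtColor(im,cv2.COLOR_RGB2BGR))
E
python3 - <<'E'
from h import *
for n in ['scene','top']:
    im,d=snapshot(n); save(n+'0',im); np.savez(n+'0.npz',im=im,d=d)
    K,D,T=cam(n); print(n,K.round(1).tolist(),D,T.round(3).tolist())
s=read_state(); print({k:np.round(v,3) for k,v in s.items()}, grip_point_offset)
E
```

```text
total 12
drwxr-xr-x  3 agent agent 4096 Dec  5 22:02 .
drwxr-xr-x 23 root  root  4096 Dec  5 22:02 ..
drwxr-xr-x  2 agent agent 4096 Dec  5 22:02 pics
scene [[381.2, 0.0, 311.7], [0.0, 381.2, 199.3], [0.0, 0.0, 1.0]] [-0.0551068  0.         0.         0.         0.       ] [[-0.434, -0.632, 0.641, 1.372], [0.901, -0.307, 0.307, 0.419], [0.003, 0.711, 0.703, 1.013], [0.0, 0.0, 0.0, 1.0]]
top [[378.2, 0.0, 320.7], [0.0, 378.2, 198.9], [0.0, 0.0, 1.0]] [-0.03357446  0.          0.          0.          0.        ] [[-0.014, 0.982, -0.189, 0.341], [-1.0, -0.009, 0.028, 0.044], [0.026, 0.189, 0.982, 1.126], [0.0, 0.0, 0.0, 1.0]]
{'time_s': np.float64(0.1), 'joint_pos': array([-1.236,  0.221,  1.528, -0.   ,  1.395, -0.126]), 'joint_vel': array([ 0.001, -0.001, -0.003,  0.001,  0.   ,  0.001]), 'joint_torque': array([ 1.0000e-03, -4.9594e+01, -3.8852e+01,  7.0000e-02,  5.2000e-02,
       -0.0000e+00]), 'tcp_pos': array([ 0.278, -0.559,  0.222]), 'eef_rot': array([-0.001,  0.85 , -0.527, -0.001]), 'force': array([-0.152, -0.353,  1.101]), 'moment': array([ 0.077, -0.009, -0.021]), 'width': np.float64(1.002)} 0.0187
```

View pics/scene0.png

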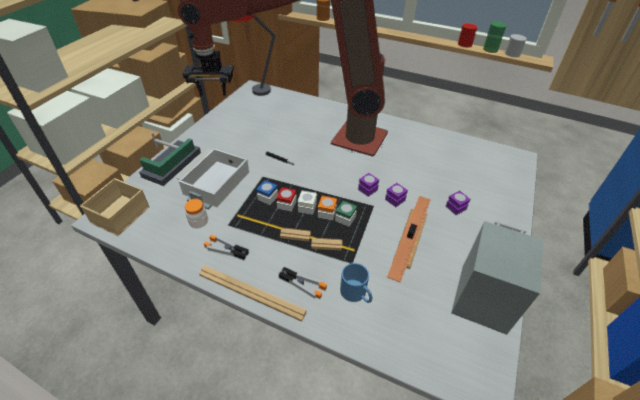

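View pics/top0.png

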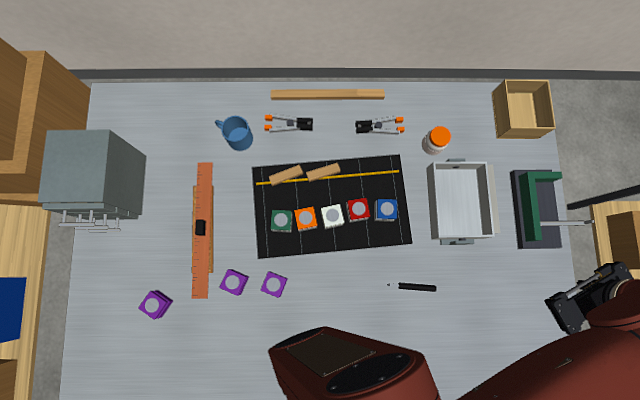

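Run:
```python
from h import *
z=np.load('top0.npz'); im=z['im']; d=z['d']
save('top0_mat',cv2.resize(im[145:270,240:420],None,fx=4,fy=4,interpolation=cv2.INTER_CUBIC))
save('top0_ruler',cv2.resize(im[150:330,130:300],None,fx=3,fy=3,interpolation=cv2.INTER_CUBIC))
z=np.load('scene0.npz'); ims=z['im']
save('scene0_mat',cv2.resize(ims[165:285,220:440],None,fx=3.6,fy=3.6,interpolation=cv2.INTER_CUBIC))
for c in ['top','scene']:
    for t in ['tin0','tin1','tin2','tin3','tin4','offcut0','ruler','rest','bin','mat','cutter']:
        try: r=spot_point(c,t); print(c,t,[(np.round(x['uv'],1).tolist(),round(x['confidence'],2)) for x in r[:4]])
        except Exception as e: print(t,e)
```

```text
top tin0 [([307.5, 221.8], 0.93), ([356.8, 210.1], 0.92), ([162.1, 303.4], 0.86), ([281.4, 221.2], 0.76)]
top tin1 [([307.5, 221.8], 0.93), ([356.8, 210.1], 0.92), ([162.1, 303.4], 0.86), ([281.4, 221.2], 0.76)]
top tin2 [([307.5, 221.8], 0.93), ([356.8, 210.1], 0.92), ([162.1, 303.4], 0.86), ([281.4, 221.2], 0.76)]
top tin3 [([307.5, 221.8], 0.93), ([356.8, 210.1], 0.92), ([162.1, 303.4], 0.86), ([281.4, 221.2], 0.76)]
top tin4 [([307.5, 221.8], 0.93), ([356.8, 210.1], 0.92), ([162.1, 303.4], 0.86), ([281.4, 221.2], 0.76)]
top offcut0 [([287.9, 172.8], 0.87), ([326.4, 173.1], 0.83)]
top ruler [([203.2, 222.6], 0.87)]
top rest [([205.8, 227.0], 0.85), ([329.9, 197.7], 0.44)]
top bin [([452.0, 203.3], 0.69), ([415.8, 288.8], 0.61), ([287.4, 174.0], 0.34)]
top mat [([331.5, 197.4], 0.76)]
top cutter [([416.3, 289.1], 0.76), ([430.4, 146.9], 0.41)]
scene tin0 [([325.6, 215.0], 0.89), ([368.5, 189.0], 0.76), ([287.3, 209.1], 0.75), ([268.3, 196.3], 0.71)]
scene tin1 [([325.6, 215.0], 0.89), ([368.5, 189.0], 0.76), ([287.3, 209.1], 0.75), ([268.3, 196.3], 0.71)]
scene tin2 [([325.6, 215.0], 0.89), ([368.5, 189.0], 0.76), ([287.3, 209.1], 0.75), ([268.3, 196.3], 0.71)]
scene tin3 [([325.6, 215.0], 0.89), ([368.5, 189.0], 0.76), ([287.3, 209.1], 0.75), ([268.3, 196.3], 0.71)]
scene tin4 [([325.6, 215.0], 0.89), ([368.5, 189.0], 0.76), ([287.3, 209.1], 0.75), ([268.3, 196.3], 0.71)]
scene offcut0 [([294.8, 234.5], 0.59), ([328.3, 247.0], 0.52)]
scene ruler [([408.2, 236.9], 0.77)]
scene rest [([343.9, 224.8], 0.69), ([411.6, 234.1], 0.5)]
scene bin [([215.4, 184.5], 0.78), ([276.3, 156.7], 0.53)]
scene mat [([300.8, 221.5], 0.82)]
scene cutter [([275.9, 156.9], 0.48), ([300.4, 216.7], 0.45)]
```

View pics/top0_mat.png

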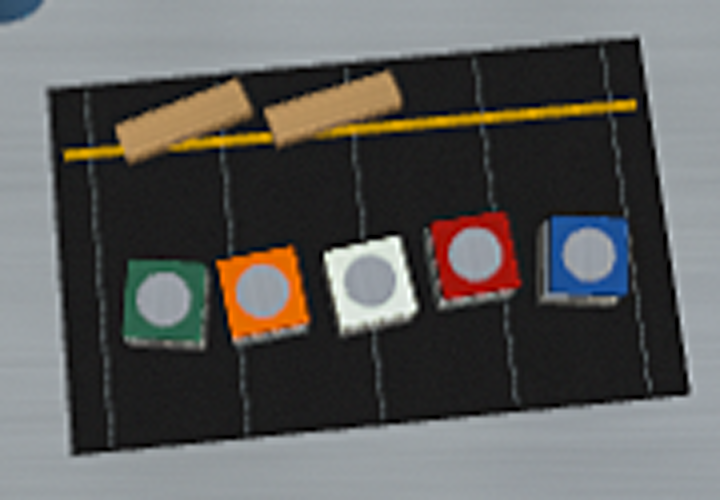

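View pics/scene0_mat.png

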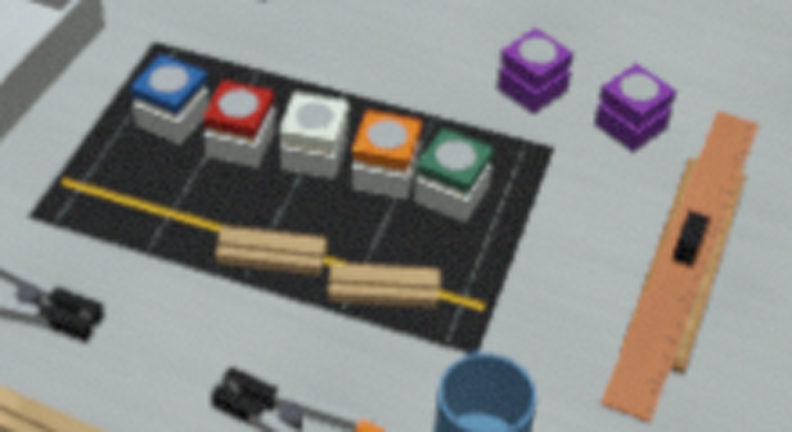

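View pics/top0_ruler.png

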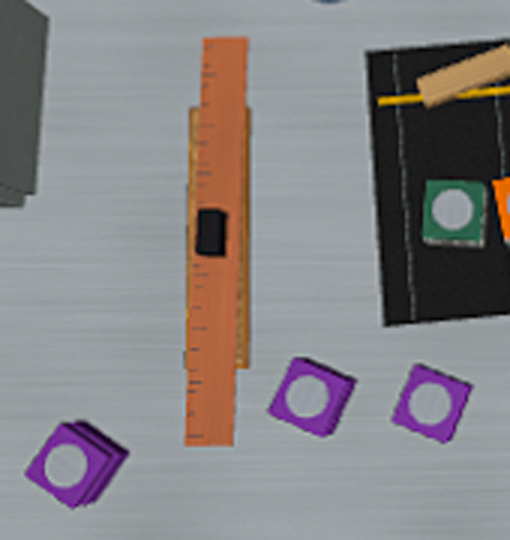

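```bash
cat > meas.py <<'E'
from h import *
def rect(P):  # P Nx2 world metres
    (c,s,a)=cv2.minAreaRect((np.asarray(P)*1000).astype(np.float32)); return np.round(c,1),np.round(s,1),round(a,1)
def mask_pts(n,im,m,z,up=4):
    # largest component, upsampled contour -> world
    k,l,st,_=cv2.connectedComponentsWithStats(m.astype(np.uint8))
    out=[]
    for i in range(1,k):
        if st[i,4]<40: continue
        cs,_=cv2.findContours((l==i).astype(np.uint8),cv2.RETR_EXTERNAL,cv2.CHAIN_APPROX_NONE)
        out.append((st[i],l==i))
    return out
def hsv(im): return cv2.cvtColor(im,cv2.COLOR_RGB2HSV).astype(int)
COL={'blue':lambda H,S,V:(H>100)&(H<125)&(S>120)&(V>60),
 'red':lambda H,S,V:((H<6)|(H>174))&(S>150)&(V>90),
 'green':lambda H,S,V:(H>60)&(H<90)&(S>80)&(V>50),
 'orange':lambda H,S,V:(H>=7)&(H<16)&(S>200)&(V>180)}
E
python3 - <<'E'
from meas import *
for n in ['top','scene']:
    z=np.load(n+'0.npz'); im=z['im'];d=z['d']; C=cloud(n,d); h=hsv(im);H,S,V=h[...,0],h[...,1],h[...,2]
    wk=(C[...,0]>0.3)&(C[...,0]<0.9)&(abs(C[...,1])<0.55)&(d>0)
    print(n,'bench z', np.median(C[...,2][wk&(S<40)&(V>120)&(C[...,2]<0.02)]))
    bl=wk&(V<60)&(S<90)&(C[...,2]<0.02)
    for st,m in mask_pts(n,im,bl,0):
        if st[4]>2000: print('mat',st, 'z',np.median(C[m][:,2]).round(4), rect(C[m][:,:2]))
    ye=wk&(H>18)&(H<30)&(S>200)&(V>120)&(C[...,2]<0.015)
    print('line',ye.sum(), rect(C[ye][:,:2]))
    wood=wk&(H>8)&(H<22)&(S>70)&(S<180)&(V>120)&(C[...,2]>0.008)
    for st,m in mask_pts(n,im,wood,0): print('wood',st,C[m][:,2].max().round(4),np.median(C[m][:,2]).round(4),rect(C[m&(C[...,2]>0.016)][:,:2]))
    for c,f in COL.items():
        mm=wk&f(H,S,V)
        for st,m in mask_pts(n,im,mm,0):
            if st[4]>60: print(c,st,'zmed',np.median(C[m][:,2]).round(4),rect(C[m&(C[...,2]>0.045)][:,:2]) if (m&(C[...,2]>0.045)).sum()>5 else C[m].mean(0))
    # copper
    cop=wk&(H>5)&(H<14)&(S>110)&(S<200)&(V>150)
    for st,m in mask_pts(n,im,cop,0):
        if st[4]>800: print('copper',st,'z',np.median(C[m][:,2]).round(4),rect(C[m][:,:2]))
    g=wk&(V<60)&(C[...,2]>0.03)&(C[...,1]>0.2)&(C[...,1]<0.45)
    for st,m in mask_pts(n,im,g,0): print('blackhigh',st,np.median(C[m][:,2]).round(4),rect(C[m][:,:2]))
E
```

```text
top bench z 0.0008475122629599818
mat [ 252  155  160  104 9534] z 0.0039 (array([539.4, -18.1]), array([278.2, 458.9]), 4.8)
line 275 (array([624.6, -10. ]), array([  8.1, 438.4]), 4.8)
wood [271  91 114   7 621] 0.0306 0.0223 (array([889.2, -13.9]), array([ 20.7, 357.2]), 0.7)
wood [ 192  163   21  125 2010] 0.0501 0.0197 (array([484.3, 361.8]), array([366.8,  57.9]), 1.6)
wood [306 163  34  18 304] 0.029 0.0223 (array([639.2,   5.9]), array([27.9, 99.7]), 16.8)
wood [269 165  34  20 307] 0.0294 0.0219 (array([630.5, 119.3]), array([28.4, 98.9]), 21.7)
blue [215 116  38  34 802] zmed 0.0469 (array([757.9, 266.7]), array([100.8,  75. ]), 32.5)
blue [377 199  20  20 241] zmed 0.0601 (array([ 517. , -175.1]), array([55.8, 55.6]), 86.0)
red [348 198  22  22 220] zmed 0.0604 (array([517.9, -93.3]), array([55.1, 55.7]), 8.7)
green [271 210  20  20 225] zmed 0.0589 (array([487.8, 129.3]), array([54.4, 54.8]), 89.0)
orange [431 127  20  19 292] zmed 0.0851 (array([ 726.7, -339.6]), array([56.8, 56.4]), 29.7)
orange [294 207  23  22 210] zmed 0.061 (array([492.8,  58.9]), array([54.5, 54. ]
[... 592 characters left out ...]
0289 0.0217 (array([640.1,   4.1]), array([ 32.3, 100.1]), 16.6)
wood [311 239  31  10 247] 0.0278 0.0215 (array([630.9, 117.1]), array([31. , 99.6]), 24.2)
wood [202 266 104  51 684] 0.0312 0.0231 (array([891.3, -13. ]), array([ 17.6, 357.1]), 0.1)
blue [256 180  22  16 134] zmed 0.0589 (array([ 518.9, -175.7]), array([57.6, 57.1]), 88.5)
red [277 187  19  16 115] zmed 0.0595 (array([519.5, -93.1]), array([56.6, 55.3]), 8.6)
green [336 201  21  16 132] zmed 0.0579 (array([488.1, 128.5]), array([56.1, 60.4]), 89.2)
copper [388 201  40  81 943] z 0.0196 (array([485.2, 360.3]), array([369.3,  45.3]), 0.4)
blackhigh [408 225   8  13  59] 0.0499 (array([475.9, 362. ]), array([16.1, 40.6]), 89.1)
```

Run:
```python
from meas import *
z=np.load('top0.npz'); im=z['im'];d=z['d']; C=cloud('top',d)
zs=np.load('scene0.npz'); Cs=cloud('scene',zs['d'])
for nm,c in (('top',C),('scene',Cs)):
    b=(c[...,2]>0.07)&(c[...,2]<0.1)&(c[...,0]>0.4)&(c[...,0]<0.71)&(c[...,1]<-0.24)&(c[...,1]>-0.6)
    if nm=='top':
        for st,m in mask_pts('top',im,b,0): print('bin rim',st,rect(c[m][:,:2]),c[m][:,2].max())
    r=(c[...,2]>0.011)&(c[...,2]<0.0175)&(c[...,0]>0.3)&(c[...,0]<0.66)&(c[...,1]>0.3)&(c[...,1]<0.42)
    print(nm,'rest pts',r.sum(),rect(c[r][:,:2]))
    r=(c[...,2]>0.0175)&(c[...,2]<0.026)&(c[...,0]>0.2)&(c[...,0]<0.75)&(c[...,1]>0.3)&(c[...,1]<0.42)
    print(nm,'ruler',r.sum(),rect(c[r][:,:2]))
    r=(c[...,2]>0.04)&(c[...,2]<0.06)&(c[...,0]>0.42)&(c[...,0]<0.53)&(c[...,1]>0.33)&(c[...,1]<0.39)
    print(nm,'grip',r.sum(),rect(c[r][:,:2]),c[r].mean(0),c[r][:,2].max())
    g=(c[...,2]>0.1)&(c[...,0]>0.2)&(c[...,0]<0.9)&(c[...,1]>0.4)&(c[...,1]<0.9)
    print('box',c[g].min(0),c[g].max(0))
    h=(V:=hsv(im if nm=='top' else zs['im']))
    w=(c[...,0]>0.44)&(c[...,0]<0.56)&(c[...,1]>-0.05)&(c[...,1]<0.02)&(c[...,2]>0.055)
    print('white',rect(c[w][:,:2]))
    o=(c[...,0]>0.44)&(c[...,0]<0.54)&(c[...,1]>0.02)&(c[...,1]<0.095)&(c[...,2]>0.055); print('orange',rect(c[o][:,:2]))
for n in ['cutter','bin','rest','ruler']:
  pass
for uv in [(416,289),(462,203),(292,124),(380,126),(237,133),(439,138)]: print(uv,deproj('top',[uv],d).round(3))
```

```text
bin rim [432 141  18   7  85] (array([ 702.6, -339.1]), array([14.7, 48.6]), 0.3) 0.08959949121935051
bin rim [ 432  162   68   76 1214] (array([ 539.1, -399.9]), array([178.8, 218.7]), 89.9) 0.08964752552231281
bin rim [526 172  13  69 357] (array([ 517.3, -593.5]), array([ 13. , 198.3]), 90.0) 0.08559579074479906
top rest pts 486 (array([479.6, 361.8]), array([351.9,  61.4]), 1.5)
top ruler 1827 (array([469.9, 361.3]), array([398.9,  53.9]), 1.1)
top grip 136 (array([470.8, 360.8]), array([23.7, 43.2]), 88.9) [0.4703677  0.35922381 0.05098776] 0.05662281197573993
box [0.45793078 0.54607032 0.10001169] [0.70103239 0.71046242 0.22796775]
white (array([499.8, -17.2]), array([55.7, 55.8]), 12.2)
orange (array([493.7,  59.4]), array([56.4, 55.7]), 11.0)
scene rest pts 358 (array([480. , 363.9]), array([358.8,  60.1]), 1.9)
scene ruler 935 (array([470.9, 365.1]), array([400.4,  55.7]), 0.5)
scene grip 80 (array([472.7, 362. ]), array([22.2, 47. ]), 90.0) [0.47589132 0.36230569 0.04970743] 0.05562985416708066
box [0.458394   0.54680099 0.10014018] [0.70291993 0.71040405 0.22739172]
white (array([501.1, -18.3]), array([62. , 55.2]), 12.3)
orange (array([494.1,  57.7]), array([62.4, 56. ]), 11.7)
(416, 289) [[ 0.287 -0.259  0.015]]
(462, 203) [[ 0.537 -0.413  0.019]]
(292, 124) [[0.791 0.099 0.017]]
(380, 126) [[ 0.783 -0.175  0.02 ]]
(237, 133) [[0.768 0.271 0.003]]
(439, 138) [[ 0.719 -0.334  0.085]]
```

Emit:
step_arm --targets '[{"travel": [24,37.6,-6],"twist": 5.35},{"travel": [24,37.6,-6],"twist": 5.35},{"travel": [24,37.6,-6],"twist": 5.35},{"travel": [24,37.6,-6],"twist": 5.35},{"travel": [24,37.6,-6],"twist": 5.35}]' --hand 50

```text
time_s: 1.7
tcp_pos: [0.3986, -0.3704, 0.1925]
eef_rot: [0.0, 0.949, -0.314, 0.0]
force: [0.0, -1.2, 0.1]
width: 0.638
```

Emit:
step_arm --targets '[{"travel": [24,37.6,-6],"twist": 5.35},{"travel": [24,37.6,-6],"twist": 5.35},{"travel": [24,37.6,-6],"twist": 5.35},{"travel": [24,37.6,-6],"twist": 5.35},{"travel": [24,37.6,-6],"twist": 5.35}]'

```text
time_s: 2.2
tcp_pos: [0.5188, -0.1822, 0.1626]
eef_rot: [0.0, 0.996, -0.086, 0.0]
force: [0.7, -1.3, 0.2]
width: 0.576
```

Emit:
step_arm --targets '[{"travel": [24,37.6,-6],"twist": 5.35},{"travel": [24,37.6,-6],"twist": 5.35},{"travel": [24,37.6,-6],"twist": 5.35},{"travel": [24,37.6,-6],"twist": 5.35},{"travel": [24,37.6,-6],"twist": 5.35}]'

```text
time_s: 2.7
tcp_pos: [0.6388, 0.0059, 0.1324]
eef_rot: [0.0, 0.989, 0.147, 0.0]
force: [1.1, -0.8, -0.4]
width: 0.578
```

Emit:
step_arm --targets '[{"travel": [0.5,-1,-35],"twist": 0},{"travel": [0,0,-35],"twist": 0},{"travel": [0,0,-30],"twist": 0},{"travel": [0,0,-18],"twist": 0},{"travel": [0,0,-7],"twist": 0}]'

```text
time_s: 3.2
tcp_pos: [0.6368, 0.0033, 0.0052]
eef_rot: [-0.0, 0.989, 0.145, -0.002]
force: [-0.1, -0.5, -0.1]
width: 0.574
```

Emit:
step_arm --targets '[{"travel": [0,0,0],"twist": 0},{"travel": [0,0,0],"twist": 0},{"travel": [0,0,0],"twist": 0},{"travel": [0,0,0],"twist": 0}]' --hand 15

```text
time_s: 3.6
tcp_pos: [0.6398, 0.0029, 0.0094]
eef_rot: [0.0, 0.989, 0.145, 0.002]
force: [0.1, -0.2, 3.4]
width: 0.318
```

Emit:
step_arm --targets '[{"travel": [0,0,40],"twist": 0},{"travel": [0,0,45],"twist": 0},{"travel": [0,-10,45],"twist": 0},{"travel": [-10,-35,15],"twist": 7.3},{"travel": [-10,-38,0],"twist": 7.3}]'

```text
time_s: 4.1
tcp_pos: [0.6213, -0.0804, 0.1584]
eef_rot: [0.002, 0.962, 0.273, 0.004]
force: [0.8, -1.0, -0.8]
width: 0.315
```

Emit:
step_arm --targets '[{"travel": [-10,-38,0],"twist": 7.3},{"travel": [-10,-38,0],"twist": 7.3},{"travel": [-10,-38,0],"twist": 7.3},{"travel": [-10,-38,0],"twist": 7.3},{"travel": [-10,-38,0],"twist": 7.3}]'

```text
time_s: 4.6
tcp_pos: [0.568, -0.2714, 0.1534]
eef_rot: [0.001, 0.829, 0.56, 0.0]
force: [1.5, 0.4, -1.6]
width: 0.316
```

Emit:
step_arm --targets '[{"travel": [-10,-38,0],"twist": 7.3},{"travel": [-10,-38,0],"twist": 7.3},{"travel": [-13,-38,0],"twist": 7.3},{"travel": [0,0,-20],"twist": 0},{"travel": [0,0,-40],"twist": 0}]'

```text
time_s: 5.1
tcp_pos: [0.5374, -0.3881, 0.0972]
eef_rot: [0.005, 0.71, 0.704, 0.0]
force: [0.3, -0.5, -0.6]
width: 0.316
```

Look at the bin placement before lowering.

Run:
```python
from h import *
a,_=snapshot('top'); b,_=snapshot('scene')
A=cv2.resize(a[130:280,380:560],None,fx=2.2,fy=2.2,interpolation=cv2.INTER_CUBIC)
B=cv2.resize(b[110:260,130:310],None,fx=2.2,fy=2.2,interpolation=cv2.INTER_CUBIC)
save('bin1',np.hstack([A,B]))
```

```text
(no output)
```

View pics/bin1.png

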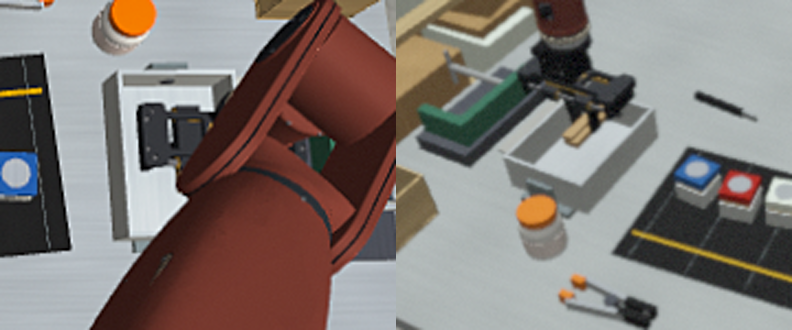

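Emit:
step_arm --targets '[{"travel": [0,0,-30],"twist": 0},{"travel": [0,0,-27],"twist": 0},{"travel": [0,0,0],"twist": 0}]'

```text
time_s: 5.5
tcp_pos: [0.5334, -0.3815, 0.0328]
eef_rot: [-0.003, 0.709, 0.705, -0.0]
force: [-1.9, -0.1, -1.0]
width: 0.318
```

Emit:
step_arm --targets '[{"travel": [0,0,0],"twist": 0},{"travel": [0,0,0],"twist": 0},{"travel": [0,0,5],"twist": 0},{"travel": [0,0,40],"twist": 0},{"travel": [0,0,45],"twist": 0}]' --hand 52

```text
time_s: 6.0
tcp_pos: [0.5346, -0.383, 0.1262]
eef_rot: [-0.001, 0.709, 0.705, -0.0]
force: [0.7, -0.4, 0.2]
width: 0.581
```

Emit:
step_arm --targets '[{"travel": [0,10,20],"twist": 0},{"travel": [8,41,0],"twist": -5.6},{"travel": [8,41,0],"twist": -5.6},{"travel": [8,41,0],"twist": -5.6},{"travel": [8,41,0],"twist": -5.6}]'

```text
time_s: 6.5
tcp_pos: [0.5683, -0.2087, 0.1479]
eef_rot: [0.001, 0.834, 0.552, 0.001]
force: [0.9, 0.3, 0.3]
width: 0.596
```

Emit:
step_arm --targets '[{"travel": [8,41,0],"twist": -5.6},{"travel": [8,41,0],"twist": -5.6},{"travel": [8,41,0],"twist": -5.6},{"travel": [8,41,0],"twist": -5.6},{"travel": [8,41,0],"twist": -5.6}]'

```text
time_s: 7.0
tcp_pos: [0.6084, -0.0032, 0.1479]
eef_rot: [0.001, 0.943, 0.334, 0.001]
force: [0.8, 0.1, 0.1]
width: 0.594
```

Emit:
step_arm --targets '[{"travel": [8,41,0],"twist": -5.6},{"travel": [8,41,0],"twist": -5.6},{"travel": [8,40,0],"twist": -5.9},{"travel": [0,0,-20],"twist": 0},{"travel": [0,0,-20],"twist": 0}]'

```text
time_s: 7.5
tcp_pos: [0.6331, 0.1192, 0.1082]
eef_rot: [0.0, 0.981, 0.193, 0.002]
force: [1.2, -0.1, -0.1]
width: 0.599
```

Emit:
step_arm --targets '[{"travel": [-2,-1,-35],"twist": 0},{"travel": [0,0,-35],"twist": 0},{"travel": [0,0,-22],"twist": 0},{"travel": [0,0,-10],"twist": 0}]'

```text
time_s: 7.9
tcp_pos: [0.6283, 0.1161, 0.0031]
eef_rot: [-0.0, 0.981, 0.192, -0.001]
force: [-33.7, -4.0, 67.3]
width: 0.598
```

Emit:
step_arm --targets '[{"travel": [0,0,0],"twist": 0},{"travel": [0,0,0],"twist": 0},{"travel": [0,0,0],"twist": 0},{"travel": [0,0,0],"twist": 0}]' --hand 15

```text
time_s: 8.3
tcp_pos: [0.6303, 0.1163, 0.0047]
eef_rot: [0.0, 0.981, 0.192, 0.001]
force: [0.3, -0.2, 3.7]
width: 0.319
```

Emit:
step_arm --targets '[{"travel": [0,0,40],"twist": 0},{"travel": [0,0,45],"twist": 0},{"travel": [0,-10,45],"twist": 0},{"travel": [-8,-35,10],"twist": 5.6},{"travel": [-8,-41,0],"twist": 5.6}]'

```text
time_s: 8.8
tcp_pos: [0.6157, 0.0303, 0.1481]
eef_rot: [0.001, 0.957, 0.29, 0.004]
force: [1.0, -0.5, -2.0]
width: 0.319
```

Emit:
step_arm --targets '[{"travel": [-7,-41,0],"twist": 5.65},{"travel": [-7,-41,0],"twist": 5.65},{"travel": [-7,-41,0],"twist": 5.65},{"travel": [-7,-41,0],"twist": 5.65},{"travel": [-7,-41,0],"twist": 5.65}]'

```text
time_s: 9.3
tcp_pos: [0.5779, -0.1764, 0.144]
eef_rot: [0.0, 0.858, 0.514, 0.0]
force: [0.5, 0.6, -0.3]
width: 0.317
```

Emit:
step_arm --targets '[{"travel": [-7,-41,0],"twist": 5.65},{"travel": [-7,-41,0],"twist": 5.65},{"travel": [-7,-41,0],"twist": 5.65},{"travel": [-7,-41,0],"twist": 5.65},{"travel": [-7,-41,0],"twist": 5.65}]'

```text
time_s: 9.8
tcp_pos: [0.5429, -0.3814, 0.1438]
eef_rot: [0.0, 0.707, 0.708, 0.0]
force: [0.0, -0.7, -0.6]
width: 0.318
```

Emit:
step_arm --targets '[{"travel": [-7,-30,0],"twist": 0},{"travel": [0,0,-20],"twist": 0},{"travel": [0,0,-40],"twist": 0},{"travel": [0,0,-30],"twist": 0},{"travel": [0,0,-10],"twist": 0}]'

```text
time_s: 10.3
tcp_pos: [0.5339, -0.4078, 0.0393]
eef_rot: [-0.004, 0.708, 0.706, -0.0]
force: [-7.9, 0.5, 24.1]
width: 0.324
```

Emit:
step_arm --targets '[{"travel": [0,0,8],"twist": 0},{"travel": [0,-8,4],"twist": 0},{"travel": [0,0,0],"twist": 0}]'

```text
time_s: 10.6
tcp_pos: [0.5384, -0.4207, 0.0597]
eef_rot: [0.003, 0.708, 0.706, -0.0]
force: [-0.5, -0.1, -0.6]
width: 0.322
```

Emit:
step_arm --targets '[{"travel": [0,0,0],"twist": 0},{"travel": [0,0,0],"twist": 0},{"travel": [0,0,5],"twist": 0},{"travel": [0,0,40],"twist": 0},{"travel": [0,0,45],"twist": 0}]' --hand 45

```text
time_s: 11.1
tcp_pos: [0.535, -0.4163, 0.144]
eef_rot: [-0.003, 0.708, 0.706, -0.0]
force: [0.1, -0.4, 0.9]
width: 0.512
```

Emit:
step_arm --targets '[{"travel": [0,30,40],"twist": 0},{"travel": [0,45,0],"twist": -8},{"travel": [0,45,0],"twist": -8},{"travel": [0,45,0],"twist": -8},{"travel": [0,45,0],"twist": -8}]'

```text
time_s: 11.6
tcp_pos: [0.5361, -0.206, 0.1861]
eef_rot: [0.0, 0.877, 0.481, 0.0]
force: [0.1, 0.1, -0.3]
width: 0.517
```

Run:
```python
from h import *
a,da=snapshot('top'); b,db=snapshot('scene'); np.savez('t1.npz',im=a,d=da); np.savez('s1.npz',im=b,d=db)
A=cv2.resize(a[130:300,370:530],None,fx=2.2,fy=2.2,interpolation=cv2.INTER_CUBIC)
B=cv2.resize(b[110:280,130:330],None,fx=2.2,fy=2.2,interpolation=cv2.INTER_CUBIC)
save('bin2',np.hstack([A,B]))
C=cloud('top',da)
# ruler: edge lines
h=cv2.cvtColor(a,cv2.COLOR_RGB2HSV).astype(int); H,S,V=h[...,0],h[...,1],h[...,2]
```

```text
(no output)
```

View pics/bin2.png

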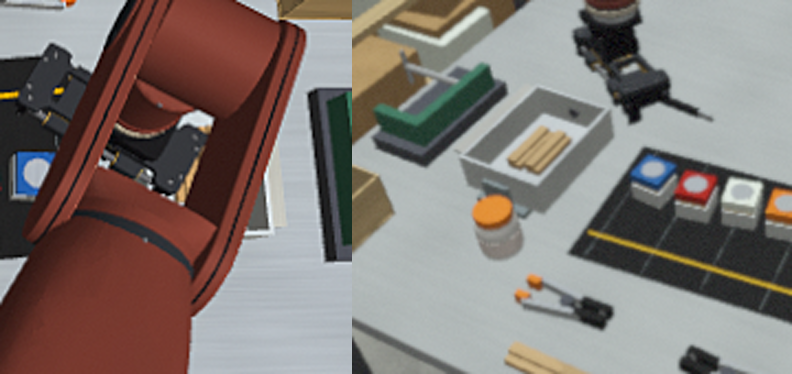

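Run:
```python
from meas import *
for n,f in (('top','top0'),('scene','scene0')):
    z=np.load(f+'.npz'); im=z['im'];d=z['d']
    h=hsv(im);H,S,V=h[...,0],h[...,1],h[...,2]
    K=cloud(n,d); 
    # reproject all pixels to plane z=.019
    u,v=np.meshgrid(np.arange(640),np.arange(400)); P=at_z(n,np.c_[u.ravel(),v.ravel()],0.019).reshape(400,640,3)
    m=(K[...,2]>0.0172)&(K[...,2]<0.03)&(P[...,0]>0.25)&(P[...,0]<0.7)&(P[...,1]>0.3)&(P[...,1]<0.42)&(S>110)
    q=P[m]; lo=[];hi=[];xs=[]
    for x in np.arange(0.285,0.66,0.006):
        s=q[abs(q[:,0]-x)<0.004]
        if len(s)>4: xs.append(x);lo.append(s[:,1].min());hi.append(s[:,1].max())
    xs=np.array(xs); a=np.polyfit(xs,lo,1,w=None); b=np.polyfit(xs,hi,1)
    mid=np.polyfit(xs,(np.array(lo)+hi)/2,1)
    print(n,m.sum(),'x',q[:,0].min(),q[:,0].max(),'slopes deg',np.degrees(np.arctan([a[0],b[0]])),'mid at .47',np.polyval(mid,.47),'width',np.median(np.array(hi)-lo))
    g=(K[...,2]>0.043)&(V<70)&(K[...,0]>0.42)&(K[...,0]<0.53)&(K[...,1]>0.32)&(K[...,1]<0.4); P=at_z(n,np.c_[u.ravel(),v.ravel()],0.051).reshape(400,640,3)
    print('grip',rect(P[g][:,:2]))
    r=(K[...,2]>0.011)&(K[...,2]<0.0175)&(K[...,0]>0.36)&(K[...,0]<0.62)&(K[...,1]>0.3)&(K[...,1]<0.42)&(S>60); print('rest',rect(K[r][:,:2]),K[r].min(0),K[r].max(0))
```

```text
top 1849 x 0.27101789398238535 0.6673587168089061 slopes deg [0.5270971  0.33665774] mid at .47 0.3612646958179424 width 0.046128143161889956
grip (array([469.3, 359.9]), array([23.1, 39.9]), 89.5)
rest (array([488.6, 363.1]), array([258.5,  59.9]), 1.9) [0.36022316 0.3294028  0.01106627] [0.61787734 0.39553309 0.01749818]
scene 923 x 0.2735581057215384 0.6694291496355643 slopes deg [0.08968989 0.81186649] mid at .47 0.3619462970208319 width 0.042300695625177076
grip (array([475.8, 361.4]), array([45. , 16.5]), 1.7)
rest (array([486.7, 363.4]), array([254.2,  58.5]), 1.9) [0.36015375 0.33037509 0.01105735] [0.61448103 0.39508969 0.01746004]
```

Run:
```python
from meas import *
for n,f in (('top','top0'),('scene','scene0')):
    z=np.load(f+'.npz'); im=z['im'];d=z['d']
    h=hsv(im);H,S,V=h[...,0],h[...,1],h[...,2]; K=cloud(n,d)
    u,v=np.meshgrid(np.arange(640),np.arange(400)); P=at_z(n,np.c_[u.ravel(),v.ravel()],0.015).reshape(400,640,3)
    # rest = woody colour but not copper : look at side strips
    reg=(P[...,0]>0.25)&(P[...,0]<0.72)&(P[...,1]>0.31)&(P[...,1]<0.41)
    wood=reg&(H>=13)&(H<25)&(S>70)
    q=P[wood]; print(n,wood.sum(),'x',np.percentile(q[:,0],[0,1,50,99,100]).round(3),'y',np.percentile(q[:,1],[0,1,50,99,100]).round(3))
    for side,s in (('hiY',q[q[:,1]>0.372]),('loY',q[q[:,1]<0.35])):
        if len(s)>10: print(side,len(s),s[:,0].min().round(4),s[:,0].max().round(4),rect(s[:,:2]),np.histogram(s[:,0],8)[0])
        xs=[];e=[]
        for x in np.arange(.35,.61,.01):
            t=s[abs(s[:,0]-x)<.006]
            if len(t)>0: xs.append(x); e.append(t[:,1].max() if side=='hiY' else t[:,1].min())
        if len(xs)>5: p=np.polyfit(xs,e,1); print('slope',np.degrees(p[0]).round(2),'y at .475',np.polyval(p,.475).round(4))
im=np.load('top0.npz')['im']; save('rest',cv2.resize(im[155:305,175:230],None,fx=4,fy=4,interpolation=cv2.INTER_NEAREST))
```

```text
top 427 x [0.341 0.344 0.461 0.594 0.597] y [0.328 0.329 0.339 0.394 0.395]
hiY 190 0.3409 0.5971 (array([469.1, 387.3]), array([256.4,   9.1]), 1.4) [12 13 22 27 25 23 33 35]
slope 1.77 y at .475 0.3908
loY 237 0.3432 0.5966 (array([469.8, 337.4]), array([253.5,   8.7]), 2.2) [47 44 34 30 27 22 20 13]
slope 2.21 y at .475 0.3332
scene 319 x [0.276 0.343 0.482 0.602 0.647] y [0.33  0.331 0.383 0.394 0.395]
hiY 197 0.3464 0.605 (array([475.7, 383.3]), array([258.7,  16.6]), 1.8) [15 17 21 23 25 29 32 35]
slope 1.81 y at .475 0.3909
loY 110 0.3457 0.598 (array([471.8, 339.2]), array([252.2,  11.3]), 1.9) [18 17 16 16 13 15  9  6]
slope 1.75 y at .475 0.3343
```

View pics/rest.png

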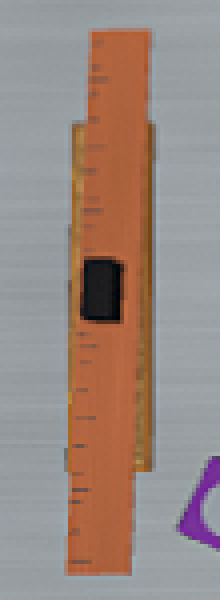

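Emit:
step_arm --targets '[{"travel": [-5,43.6,0],"twist": -4.4},{"travel": [-5,43.6,0],"twist": -4.4},{"travel": [-5,43.6,0],"twist": -4.4},{"travel": [-5,43.6,0],"twist": -4.4},{"travel": [-5,43.6,0],"twist": -4.4}]' --hand 64

```text
time_s: 12.2
tcp_pos: [0.5113, 0.0112, 0.1861]
eef_rot: [0.0, 0.952, 0.307, 0.0]
force: [0.3, 0.2, 0.1]
width: 0.73
```

Emit:
step_arm --targets '[{"travel": [-5,43.6,0],"twist": -4.4},{"travel": [-5,43.6,0],"twist": -4.4},{"travel": [-5,43.6,0],"twist": -4.4},{"travel": [-5,43.6,0],"twist": -4.4},{"travel": [-5,43.6,0],"twist": -4.4}]'

```text
time_s: 12.7
tcp_pos: [0.4865, 0.2296, 0.1861]
eef_rot: [0.0, 0.993, 0.12, 0.001]
force: [1.0, -0.1, 0.0]
width: 0.735
```

Emit:
step_arm --targets '[{"travel": [-5,43.6,0],"twist": -4.4},{"travel": [-5,43.6,0],"twist": -4.4},{"travel": [-5,43.6,0],"twist": -4.4},{"travel": [0,0,-20],"twist": 0},{"travel": [0,0,-20],"twist": 0}]'

```text
time_s: 13.2
tcp_pos: [0.472, 0.3606, 0.146]
eef_rot: [-0.0, 1.0, 0.008, 0.001]
force: [-0.2, -0.4, -0.3]
width: 0.736
```

Emit:
step_arm --targets '[{"travel": [-1,0,-40],"twist": -0.4},{"travel": [0,0,-40],"twist": 0},{"travel": [0,0,-22],"twist": 0},{"travel": [0,0,-12],"twist": 0},{"travel": [0,0,-6],"twist": 0}]'

```text
time_s: 13.7
tcp_pos: [0.4704, 0.3585, 0.0247]
eef_rot: [0.0, 1.0, 0.002, -0.0]
force: [-0.6, 0.1, -0.2]
width: 0.738
```

Emit:
step_arm --targets '[{"travel": [0,0,0],"twist": 0},{"travel": [0,0,0],"twist": 0}]'

```text
time_s: 13.9
tcp_pos: [0.4717, 0.3596, 0.0272]
eef_rot: [-0.001, 1.0, 0.002, 0.001]
force: [0.5, -0.1, 0.1]
width: 0.736
```

Emit:
step_arm --targets '[{"travel": [0,0,0],"twist": 0},{"travel": [0,0,0],"twist": 0},{"travel": [0,0,0],"twist": 0},{"travel": [0,0,0],"twist": 0}]' --hand 25

```text
time_s: 14.3
tcp_pos: [0.471, 0.3593, 0.0262]
eef_rot: [-0.0, 1.0, 0.002, 0.001]
force: [0.8, 0.7, 1.2]
width: 0.505
```

Emit:
step_arm --targets '[{"travel": [0,0,20],"twist": 0},{"travel": [0,0,35],"twist": 0},{"travel": [0,0,40],"twist": 0},{"travel": [0,-15,20],"twist": 0},{"travel": [-2,-30,5],"twist": 0}]'

```text
time_s: 14.8
tcp_pos: [0.4698, 0.3157, 0.1485]
eef_rot: [-0.001, 1.0, 0.003, 0.002]
force: [0.8, -0.1, -5.5]
width: 0.503
```

Emit:
step_arm --targets '[{"travel": [-4,-38,0],"twist": 0},{"travel": [-4,-38,0],"twist": -4},{"travel": [-4,-38,0],"twist": -6},{"travel": [-4,-38,0],"twist": -8},{"travel": [-4,-38,0],"twist": -8}]'

```text
time_s: 15.3
tcp_pos: [0.4468, 0.1226, 0.1443]
eef_rot: [0.0, 0.974, -0.225, -0.001]
force: [1.1, -0.3, -5.0]
width: 0.502
```

Emit:
step_arm --targets '[{"travel": [-4,-38,0],"twist": -8},{"travel": [-4,-38,0],"twist": -8},{"travel": [-4,-38,0],"twist": -8},{"travel": [-4,-25,0],"twist": -8},{"travel": [-4,-11,0],"twist": -8}]'

```text
time_s: 15.8
tcp_pos: [0.4271, -0.028, 0.1446]
eef_rot: [0.001, 0.838, -0.546, -0.001]
force: [-0.0, -0.2, -5.1]
width: 0.504
```

Emit:
step_arm --targets '[{"travel": [-4,-5,0],"twist": -8},{"travel": [-5,0,0],"twist": -7},{"travel": [-4,0,0],"twist": -4},{"travel": [0,0,0],"twist": 0}]'

```text
time_s: 16.2
tcp_pos: [0.4139, -0.0307, 0.1444]
eef_rot: [0.001, 0.738, -0.674, -0.001]
force: [-0.8, -0.6, -4.4]
width: 0.499
```

Run:
```python
from h import *
a,da=snapshot('top'); b,db=snapshot('scene'); np.savez('t2.npz',im=a,d=da); np.savez('s2.npz',im=b,d=db)
save('t2',a); save('s2',b); print(read_state()['tcp_pos'],read_state()['eef_rot'])
```

```text
[ 0.41484651 -0.03079282  0.14489169] [ 2.37284586e-04  7.39445734e-01 -6.73215901e-01 -5.49299009e-04]
```

View pics/t2.png

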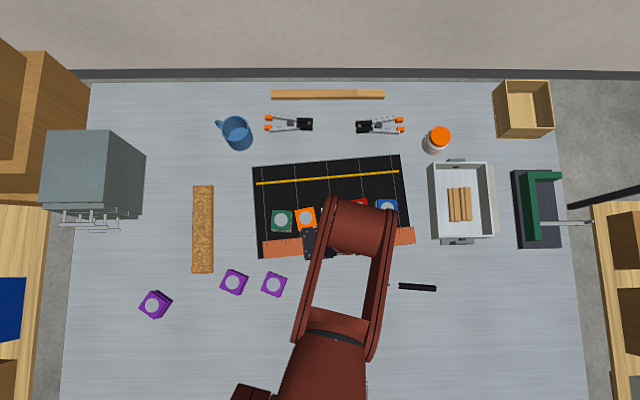

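View pics/s2.png

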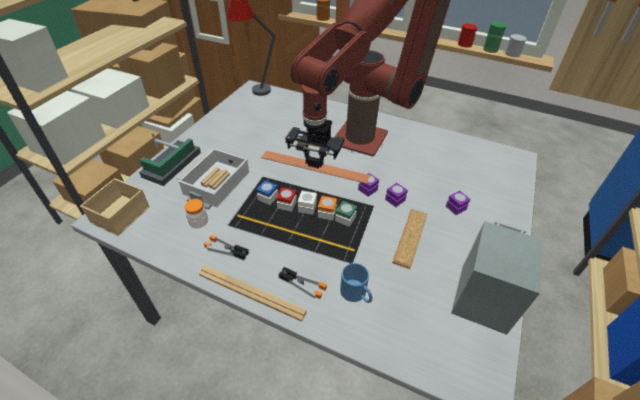

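```bash
cat >> meas.py <<'E'
def grid(n,zz):
    u,v=np.meshgrid(np.arange(640),np.arange(400)); return at_z(n,np.c_[u.ravel(),v.ravel()],zz).reshape(400,640,3)
def line_fit(n,im):
    # yellow line: per-column/row weighted centroid -> world at z=.003 ; returns angle of mat x, centre-line point at mat y
    h=hsv(im);H,S,V=h[...,0],h[...,1],h[...,2]; P=grid(n,0.003)
    m=(H>18)&(H<32)&(S>150)&(V>90)&(P[...,0]>0.55)&(P[...,0]<0.68)&(abs(P[...,1])<0.26)
    q=P[m][:,:2]; p=np.polyfit(q[:,1],q[:,0],1)
    for _ in range(2):
        r=q[:,0]-np.polyval(p,q[:,1]); q=q[abs(r)<0.005]; p=np.polyfit(q[:,1],q[:,0],1)
    return p,len(q)   # x = p0*y+p1  (line centre, mat x=66)
def rest_rect(n,im):
    h=hsv(im);H,S,V=h[...,0],h[...,1],h[...,2]; P=grid(n,0.015)
    m=(P[...,0]>0.3)&(P[...,0]<0.66)&(P[...,1]>0.3)&(P[...,1]<0.42)&(H>8)&(H<25)&(S>80)
    k,l,st,_=cv2.connectedComponentsWithStats(m.astype(np.uint8)); i=1+np.argmax(st[1:,4]); return rect(P[l==i][:,:2])
E
python3 - <<'E'
from meas import *
for n,f in (('top','t2'),('scene','s2')):
    z=np.load(f+'.npz'); im=z['im'];d=z['d']; K=cloud(n,d)
    p,k=line_fit(n,im); print(n,'line',p,k,'mat yaw',-np.degrees(np.arctan(p[0])))
    print('rest',rest_rect(n,im))
    h=hsv(im);H,S,V=h[...,0],h[...,1],h[...,2]
    cop=(H>5)&(H<14)&(S>110)&(S<210)&(V>120)&(K[...,2]>0.12)&(K[...,2]<0.16)
    q=K[cop]; print('ruler z',np.median(q[:,2]),cop.sum(),'y',q[:,1].min(),q[:,1].max(),rect(q[:,:2]))
    P=grid(n,np.median(q[:,2]))[cop]
    ys=[];hi=[];lo=[]
    for y in np.arange(-.24,.18,.006):
        s=P[abs(P[:,1]-y)<.004]
        if len(s)>6 and np.ptp(s[:,0])>.038: ys.append(y);hi.append(s[:,0].max());lo.append(s[:,0].min())
    if len(ys)>4:
        a=np.polyfit(ys,hi,1);b=np.polyfit(ys,lo,1); print('edge far',a,np.degrees(np.arctan(a[0])),'near',b,np.degrees(np.arctan(b[0])),'w',np.median(np.array(hi)-lo),len(ys))
E
```

```text
top line [-0.08358341  0.62411744] 410 mat yaw 4.777870893245839
rest (array([470. , 362.4]), array([257.6,  58.6]), 2.2)
ruler z 0.13812130036055215 1009 y -0.23047191978068013 0.17008120904711402 (array([416.3, -30.6]), array([ 44.8, 399.5]), 5.0)
edge far [-0.08545647  0.43462745] -4.884427878788779 near [-0.08743282  0.39201486] -4.996824835601009 w 0.04223545277010532 27
scene line [-0.08197732  0.62210863] 277 mat yaw 4.6864750972407165
rest (array([476.3, 362.4]), array([259.4,  57.2]), 1.9)
ruler z 0.13874274666125458 720 y -0.22632614787489252 0.167853575314299 (array([417.5, -29.8]), array([ 46.1, 393.7]), 4.8)
edge far [-0.08704955  0.43483194] -4.975030791071084 near [-0.093036    0.39529975] -5.315269414366322 w 0.039098030668528905 20
```

Emit:
step_arm --targets '[{"travel": [0,0,-30],"twist": 0},{"travel": [0,0,-40],"twist": 0},{"travel": [0,0,-30],"twist": 0},{"travel": [0,0,-16],"twist": 0},{"travel": [0,0,-8],"twist": 0.1}]'

```text
time_s: 16.8
tcp_pos: [0.4138, -0.0304, 0.0195]
eef_rot: [0.001, 0.74, -0.673, -0.002]
force: [-0.0, 0.2, -5.0]
width: 0.504
```

Emit:
step_arm --targets '[{"travel": [0,0,-3],"twist": 0},{"travel": [0,0,0],"twist": 0},{"travel": [0,0,0],"twist": 0}]'

```text
time_s: 17.1
tcp_pos: [0.4166, -0.0313, 0.0196]
eef_rot: [-0.0, 0.739, -0.673, 0.001]
force: [-0.4, -0.4, -6.0]
width: 0.5
```

Emit:
step_arm --targets '[{"travel": [0,0,-2.5],"twist": 0},{"travel": [0,0,0],"twist": 0},{"travel": [0,0,0],"twist": 0},{"travel": [0,0,0],"twist": 0}]'

```text
time_s: 17.5
tcp_pos: [0.4155, -0.0311, 0.0162]
eef_rot: [-0.0, 0.739, -0.673, 0.0]
force: [0.9, -0.0, -5.4]
width: 0.505
```

```bash
cat >> meas.py <<'E'
def ruler_edges(n,im,K,z=0.008,show=True):
    h=hsv(im);H,S,V=h[...,0],h[...,1],h[...,2]; P=grid(n,z)
    cop=(H>4)&(H<15)&(S>110)&(S<215)&(V>100)&(K[...,2]>z-.007)&(K[...,2]<z+.009)&(P[...,0]>.35)&(P[...,0]<.62)&(abs(P[...,1])<.3)
    q=P[cop]; ys=[];hi=[];lo=[]
    for y in np.arange(-.25,.2,.006):
        s=q[abs(q[:,1]-y)<.004]
        if len(s)>6 and .035<np.ptp(s[:,0])<.052: ys.append(y);hi.append(s[:,0].max());lo.append(s[:,0].min())
    ys=np.array(ys);hi=np.array(hi);lo=np.array(lo)
    c=np.polyfit(ys,(hi+lo)/2,1)
    return c,np.median(hi-lo),len(ys),(q[:,1].min(),q[:,1].max()),np.median(K[cop][:,2])
def look(tag):
    for n in ('top','scene'):
        im,d=snapshot(n); save(f'{tag}_{n}',im); np.savez(f'{tag}_{n}.npz',im=im,d=d); K=cloud(n,d)
        p,k=line_fit(n,im); c,w,m,e,zz=ruler_edges(n,im,K)
        print(n,'line yaw %.2f n%d'%(-np.degrees(np.arctan(p[0])),k),'ruler yaw %.2f n%d w%.1f z%.1f y%.1f..%.1f'%(-np.degrees(np.arctan(c[0])),m,w*1e3,zz*1e3,e[0]*1e3,e[1]*1e3))
        for y in (-.17,-.03,.11):
            gap=(np.polyval(p,y)-np.polyval(c,y))*np.cos(np.arctan(p[0]))*1e3-3-22.5
            print('   y %.2f ruler-far-edge to line-near-edge %.1f  -> to go %.1f'%(y,gap,gap-56))
    s=read_state(); print('tcp',(s['tcp_pos']*1e3).round(1),'psi',np.degrees(2*np.arctan2(s['eef_rot'][2],s['eef_rot'][1])).round(2),'F',np.round(s['force'],1),s['time_s'])
E
python3 -c "
from meas import *
look('l3')"
```

```text
top line yaw 4.79 n416 ruler yaw 5.25 n29 w41.7 z10.0 y-232.6..169.2
   y -0.17 ruler-far-edge to line-near-edge 181.3  -> to go 125.3
   y -0.03 ruler-far-edge to line-near-edge 182.5  -> to go 126.5
   y 0.11 ruler-far-edge to line-near-edge 183.6  -> to go 127.6
scene line yaw 4.70 n272 ruler yaw 5.34 n15 w40.7 z10.1 y-233.2..167.2
   y -0.17 ruler-far-edge to line-near-edge 177.7  -> to go 121.7
   y -0.03 ruler-far-edge to line-near-edge 179.3  -> to go 123.3
   y 0.11 ruler-far-edge to line-near-edge 180.8  -> to go 124.8
tcp [415.5 -31.   16.1] psi -84.65 F [-0.2  1.2 -5.2] 17.6
```

View pics/l3_scene.png

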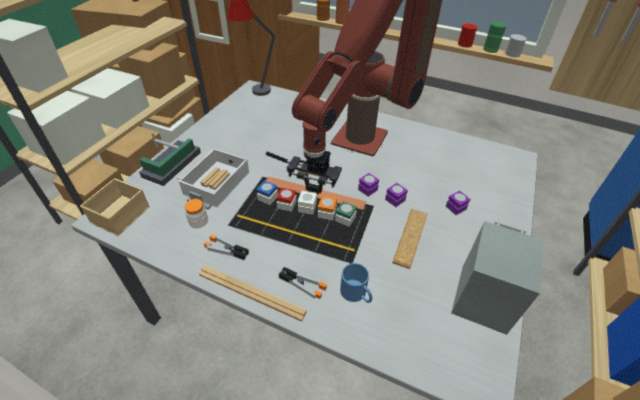

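Emit:
step_arm --targets '[{"travel": [8,0.7,0],"twist": -0.5},{"travel": [10,0.8,0],"twist": 0},{"travel": [10,0.8,0],"twist": 0},{"travel": [10,0.8,0],"twist": 0},{"travel": [8,0.7,0],"twist": 0}]'

```text
time_s: 18.1
tcp_pos: [0.4615, -0.027, 0.0156]
eef_rot: [0.001, 0.737, -0.676, -0.001]
force: [-4.2, -0.4, -3.2]
width: 0.499
```

Emit:
step_arm --targets '[{"travel": [8,0.7,0],"twist": 0},{"travel": [8,0.7,0],"twist": 0},{"travel": [8,0.7,0],"twist": 0},{"travel": [8,0.7,0],"twist": 0},{"travel": [8,0.7,0],"twist": 0}]'

```text
time_s: 18.6
tcp_pos: [0.5017, -0.0235, 0.0157]
eef_rot: [0.0, 0.736, -0.677, -0.0]
force: [-2.2, -0.2, -7.6]
width: 0.503
```

```bash
python3 -c "
from meas import *
look('l4')
for n in ('top','scene'):
    im=np.load(f'l4_{n}.npz')['im']
    cr=im[145:270,240:420] if n=='top' else im[165:270,215:395]
    save('l4c_'+n,cv2.resize(cr,None,fx=4,fy=4,interpolation=cv2.INTER_CUBIC))
"
```

```text
top line yaw 4.80 n303 ruler yaw 4.76 n31 w44.9 z9.3 y-225.1..176.2
   y -0.17 ruler-far-edge to line-near-edge 97.3  -> to go 41.3
   y -0.03 ruler-far-edge to line-near-edge 97.1  -> to go 41.1
   y 0.11 ruler-far-edge to line-near-edge 97.0  -> to go 41.0
scene line yaw 4.67 n274 ruler yaw 4.29 n6 w45.2 z9.1 y-166.0..175.5
   y -0.17 ruler-far-edge to line-near-edge 98.1  -> to go 42.1
   y -0.03 ruler-far-edge to line-near-edge 97.1  -> to go 41.1
   y 0.11 ruler-far-edge to line-near-edge 96.2  -> to go 40.2
tcp [503.4 -23.8  16.5] psi -85.15 F [ 0.2 -0.  -5.4] 18.7
```

View pics/l4c_scene.png

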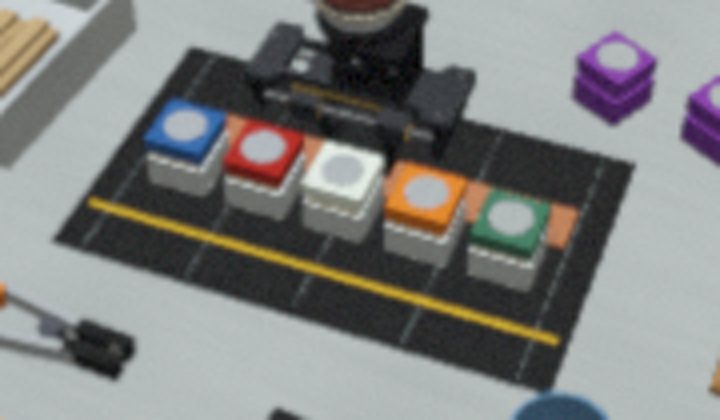

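View pics/l4c_top.png

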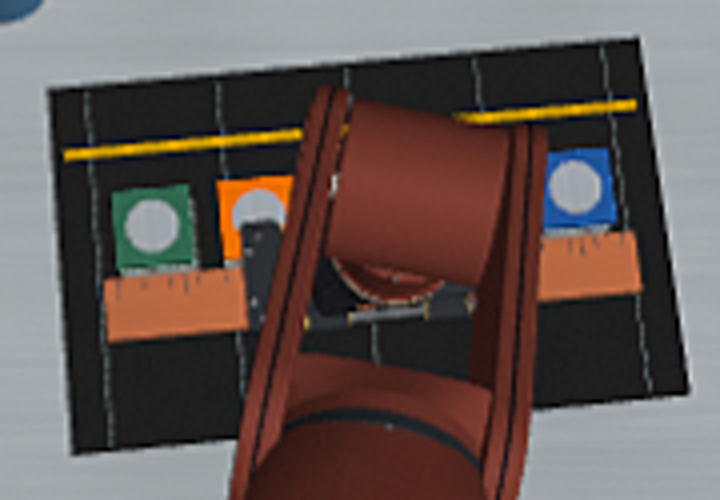

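Emit:
step_arm --targets '[{"travel": [7,0.6,0],"twist": 0},{"travel": [7,0.6,0],"twist": 0},{"travel": [7,0.6,0],"twist": 0},{"travel": [7,0.6,0],"twist": 0},{"travel": [6,0.5,0],"twist": 0}]'

```text
time_s: 19.2
tcp_pos: [0.5359, -0.0207, 0.0159]
eef_rot: [-0.0, 0.736, -0.677, -0.0]
force: [-3.5, -0.7, -4.2]
width: 0.503
```

Emit:
step_arm --targets '[{"travel": [0,0,0],"twist": 0},{"travel": [0,0,0],"twist": 0}]'

```text
time_s: 19.4
tcp_pos: [0.5367, -0.0209, 0.0165]
eef_rot: [-0.001, 0.736, -0.677, 0.001]
force: [-0.1, 0.2, -4.9]
width: 0.502
```

```bash
python3 -c "
from meas import *
look('l5')
"
```

```text
top line yaw 4.75 n76 ruler yaw 4.68 n32 w45.4 z10.1 y-221.6..179.6
   y -0.17 ruler-far-edge to line-near-edge 62.3  -> to go 6.3
   y -0.03 ruler-far-edge to line-near-edge 62.1  -> to go 6.1
   y 0.11 ruler-far-edge to line-near-edge 61.9  -> to go 5.9
scene line yaw 4.74 n273 ruler yaw 3.20 n7 w43.3 z9.7 y-168.7..177.8
   y -0.17 ruler-far-edge to line-near-edge 71.7  -> to go 15.7
   y -0.03 ruler-far-edge to line-near-edge 67.9  -> to go 11.9
   y 0.11 ruler-far-edge to line-near-edge 64.1  -> to go 8.1
tcp [536.2 -20.9  16.5] psi -85.15 F [ 0.6 -0.5 -5.8] 19.5
```

```bash
python3 -c "
from meas import *
im=np.load('l5_scene.npz')['im']
save('l5c',cv2.resize(im[185:255,225:370],None,fx=5.5,fy=5.5,interpolation=cv2.INTER_CUBIC))
t=np.load('l5_top.npz'); im=t['im'];K=cloud('top',t['d'])
c,w,m,e,zz=ruler_edges('top',im,K,0.009)
for p in ([-0.08358341,0.62411744],line_fit('top',np.load('top0.npz')['im'])[0],line_fit('top',np.load('l3_top.npz')['im'])[0]):
  print(p,[((np.polyval(p,y)-np.polyval(c,y))*np.cos(.0835)*1e3-25.5-56).round(1) for y in (-.17,-.03,.11)])
"
```

```text
[-0.08358341, 0.62411744] [np.float64(6.2), np.float64(6.1), np.float64(5.9)]
[-0.08349227  0.62388991] [np.float64(6.0), np.float64(5.8), np.float64(5.7)]
[-0.0837367   0.62416263] [np.float64(6.3), np.float64(6.1), np.float64(5.9)]
```

View pics/l5c.png

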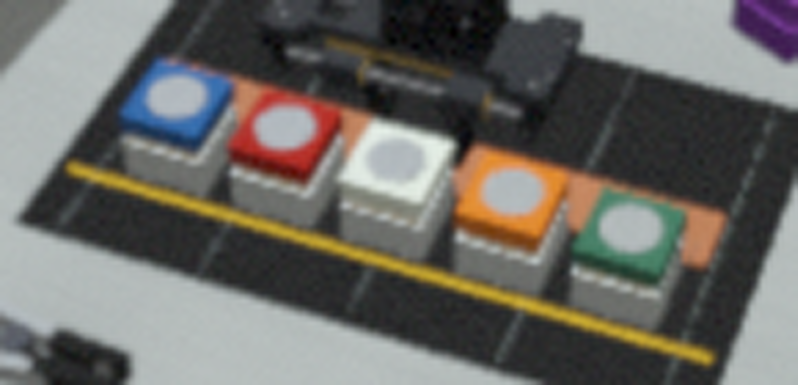

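```bash
cat >> meas.py <<'E'
TY={'blue':-.155,'red':-.073,'white':.004,'orange':.08,'green':.15}
def tins(im,d,ref=None):
    """scene camera: far face position relative to line near edge (mm, + = past line)"""
    K=cloud('scene',d); p=line_fit('scene',im)[0] if ref is None else ref
    th=np.arctan(p[0]); ct,stn=np.cos(th),np.sin(th)
    # signed dist past near edge of line
    dist=lambda P:((P[...,0]-(p[0]*P[...,1]+p[1]))*ct+0.003)
    along=lambda P:(P[...,1]*ct+P[...,0]*stn)
    h=hsv(im);H,S,V=h[...,0],h[...,1],h[...,2]
    D=dist(K);A=along(K)
    lid=(K[...,2]>0.05)&(K[...,2]<0.07)&(D>-.16)&(D<.06)&(abs(K[...,1])<.26)
    k,l,st,_=cv2.connectedComponentsWithStats(lid.astype(np.uint8)); out=[]
    for i in range(1,k):
        if st[i,4]<60: continue
        m=l==i; q=K[m]; top=q[q[:,2]>np.percentile(q[:,2],40)]
        c=[A[m].min(),A[m].max()]; col=np.median(im[m],0)
        q2=K[m]; loc=np.c_[D[m],A[m]]; r=rect(loc)
        body=(K[...,2]>.008)&(K[...,2]<.033)&(A>c[0]+.006)&(A<c[1]-.006)&(D>-.07)&(D<.03)&(S<60)&(V>70)
        f=np.c_[A[body],D[body]]; 
        if len(f)>10:
            pf=np.polyfit(f[:,0],f[:,1],1); rr=f[:,1]-np.polyval(pf,f[:,0]); f=f[abs(rr)<.004]; pf=np.polyfit(f[:,0],f[:,1],1)
            face=np.polyval(pf,np.mean(c))*1e3; yaw=np.degrees(np.arctan(pf[0]))
        else: face=yaw=np.nan
        out.append((np.mean(c),col.astype(int).tolist(),r,face,yaw,len(f),np.percentile(q[:,2],[50,90])*1e3,np.median(q,0)))
    out.sort(key=lambda o:o[0])
    for o in out: print('along %.0f col %s lidrect c%s s%s a%.1f face %.1f yaw %.1f n%d lidz %.1f/%.1f'%(o[0]*1e3,o[1],o[2][0],o[2][1],o[2][2],o[3],o[4],o[5],*o[6]))
    return out
E
python3 -c "
from meas import *
z=np.load('l5_scene.npz'); tins(z['im'],z['d'])
z=np.load('scene0.npz'); tins(z['im'],z['d'],[-0.082,.6221])
"
```

```text
along -215 col [71, 113, 172] lidrect c[ -30. -215.] s[57.9 60.7] a88.4 face -2.6 yaw 0.2 n56 lidz 60.3/63.0
along -138 col [178, 72, 64] lidrect c[ -29.6 -137.7] s[56.7 61.3] a88.8 face -2.9 yaw -0.4 n52 lidz 60.7/63.6
along -63 col [195, 202, 199] lidrect c[-29.5 -62.7] s[61.8 56.6] a0.4 face -3.0 yaw 1.9 n57 lidz 59.8/62.6
along 15 col [198, 142, 67] lidrect c[-28.8  14.9] s[57.6 56.3] a0.7 face -3.1 yaw -0.4 n56 lidz 60.8/63.1
along 92 col [94, 132, 109] lidrect c[-30.   91.5] s[60.3 55.7] a0.0 face -2.6 yaw 1.1 n63 lidz 58.7/61.6
along -217 col [63, 105, 164] lidrect c[-114.  -217.5] s[57.8 58.8] a81.4 face nan yaw nan n0 lidz 60.2/63.2
along -135 col [170, 60, 56] lidrect c[-106.9 -135.7] s[56.9 57.4] a4.7 face nan yaw nan n0 lidz 60.6/63.8
along -59 col [186, 195, 190] lidrect c[-119.1  -59.2] s[62.  55.2] a7.6 face nan yaw nan n1 lidz 60.0/62.8
along 18 col [185, 133, 54] lidrect c[-119.7   17.2] s[62.4 56.1] a6.6 face nan yaw nan n0 lidz 60.6/63.6
along 88 col [75, 124, 102] lidrect c[-120.    88.2] s[56.1 60.4] a84.5 face nan yaw nan n0 lidz 59.0/61.7
```

```bash
cat >> meas.py <<'E'
def rectify(n,im,p,z=.003,d0=-.03,d1=.015,a0=-.27,a1=.15,s=.0005):
    th=np.arctan(p[0]); ct,st=np.cos(th),np.sin(th)
    D=np.arange(d0,d1,s); A=np.arange(a0,a1,s); DD,AA=np.meshgrid(D,A,indexing='ij')
    # D=(x-p0 y-p1)ct+.003 ; A=y ct + x st  
    R=np.array([[ct,-st],[st,ct]]); b=np.stack([DD-.003+p[1]*ct,AA],-1).reshape(-1,2)
    xy=np.linalg.solve(R,b.T).T
    uv=proj(n,np.c_[xy,np.full(len(xy),z)]).reshape(DD.shape+(2,)).astype(np.float32)
    return cv2.remap(im,uv[...,0],uv[...,1],cv2.INTER_CUBIC),D,A
E
python3 -c "
from meas import *
im=np.load('l5_scene.npz')['im']; p=line_fit('scene',im)[0]; print(p)
r,D,A=rectify('scene',im,p); print(r.shape)
g=r[::-1].astype(int)
out=cv2.resize(r[::-1],(800,500),interpolation=cv2.INTER_LINEAR)
for mm in (-6,-3,0):
    row=int((len(D)-(mm*1e-3-D[0])/.0005)*500/len(D)); cv2.line(out,(0,row),(12,row),(255,0,0),2)
save('rect5',out)
for a in (-.215,-.138,-.063,.015,.092):
    i=int((a-A[0])/.0005); pr=r[:,i-15:i+15].mean(1); 
    print(a,[(round(D[k]*1e3,1),int(pr[k].mean())) for k in range(24,len(D),2)])
"
```

```text
[-0.08290927  0.62249976]
(90, 841, 3)
-0.215 [(np.float64(-18.0), 109), (np.float64(-17.0), 109), (np.float64(-16.0), 108), (np.float64(-15.0), 108), (np.float64(-14.0), 107), (np.float64(-13.0), 107), (np.float64(-12.0), 106), (np.float64(-11.0), 105), (np.float64(-10.0), 102), (np.float64(-9.0), 99), (np.float64(-8.0), 94), (np.float64(-7.0), 90), (np.float64(-6.0), 86), (np.float64(-5.0), 85), (np.float64(-4.0), 86), (np.float64(-3.0), 90), (np.float64(-2.0), 96), (np.float64(-1.0), 103), (np.float64(0.0), 111), (np.float64(1.0), 119), (np.float64(2.0), 125), (np.float64(3.0), 130), (np.float64(4.0), 131), (np.float64(5.0), 127), (np.float64(6.0), 119), (np.float64(7.0), 108), (np.float64(8.0), 94), (np.float64(9.0), 80), (np.float64(10.0), 68), (np.float64(11.0), 58), (np.float64(12.0), 50), (np.float64(13.0), 46), (np.float64(14.0), 43)]
-0.138 [(np.float64(-18.0), 109), (np.float64(-17.0), 109), (np.float64(-16.0), 109), (np.float64(-15.0), 109), (np.float64(-14.0), 108), (np.float64(-13.0), 107), (np.float64(-12.0), 106), (np.float64(-11.0), 105), (np.float64(-10.0), 103), (n
[... 2327 characters left out ...]
oat64(-14.0), 108), (np.float64(-13.0), 108), (np.float64(-12.0), 108), (np.float64(-11.0), 107), (np.float64(-10.0), 106), (np.float64(-9.0), 104), (np.float64(-8.0), 101), (np.float64(-7.0), 97), (np.float64(-6.0), 94), (np.float64(-5.0), 91), (np.float64(-4.0), 91), (np.float64(-3.0), 93), (np.float64(-2.0), 98), (np.float64(-1.0), 105), (np.float64(0.0), 114), (np.float64(1.0), 122), (np.float64(2.0), 129), (np.float64(3.0), 133), (np.float64(4.0), 131), (np.float64(5.0), 125), (np.float64(6.0), 114), (np.float64(7.0), 100), (np.float64(8.0), 85), (np.float64(9.0), 72), (np.float64(10.0), 62), (np.float64(11.0), 55), (np.float64(12.0), 49), (np.float64(13.0), 45), (np.float64(14.0), 43)]
```

View pics/rect5.png

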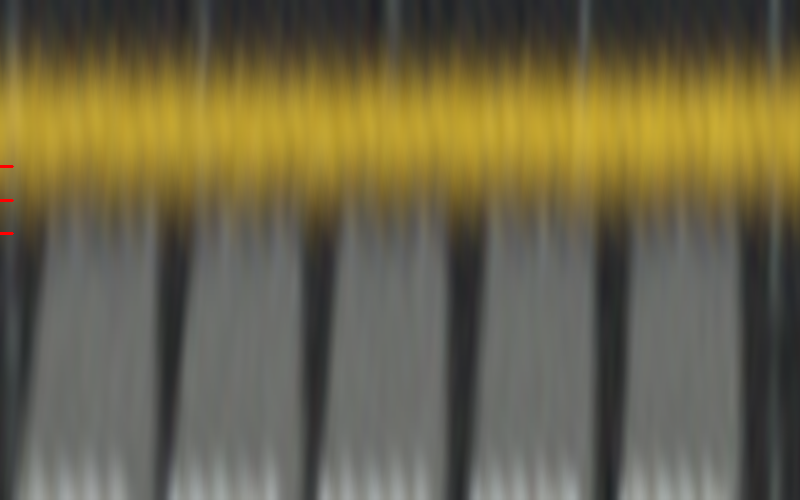

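```bash
cat >> meas.py <<'E'
from scipy.optimize import least_squares
from scipy.stats import norm
def gapfit(im,p,alongs):
    r,D,A=rectify('scene',im,p,d0=-.016,d1=.016); res=[]
    for a in alongs:
        i=int((a-A[0])/.0005); pr=r[:,i-24:i+24].mean(1).mean(1); x=D*1e3
        def mod(q):
            e,s,Y,c,gr,bk=q; F=lambda t:norm.cdf((x-t)/s)
            return gr*(1-F(e))+bk*(F(e)-F(c-3))+Y*(F(c-3)-F(c+3))+bk*F(c+3)
        best=min((least_squares(lambda q:mod(q)-pr,[e0,2.5,170,3,108,40],bounds=([-12,1,100,-2,90,25],[8,5,260,7,125,60])) for e0 in (-6,-3,-.5)),key=lambda f:f.cost)
        res.append((a,(best.x[0]-(best.x[3]-3)).round(2),best.x.round(1),round(best.cost,0)))
    return res
E
python3 -c "
from meas import *
im=np.load('l5_scene.npz')['im']; p=line_fit('scene',im)[0]
for r in gapfit(im,p,(-.215,-.138,-.063,.015,.092)): print(*r)
im=np.load('l4_scene.npz')['im']; p=line_fit('scene',im)[0]
r,D,A=rectify('scene',im,p,d0=-.06,d1=-.02)
"
```

```text
-0.215 -5.44 [ -4.9   3.9 205.4   3.5 109.   37.9] 31.0
-0.138 -4.85 [ -4.6   3.9 202.9   3.3 109.3  39.1] 6.0
-0.063 -5.4 [ -5.3   3.5 186.8   3.1 108.5  49.1] 9.0
0.015 -4.59 [ -4.4   3.6 195.9   3.2 108.5  39.8] 5.0
0.092 -4.65 [ -4.4   3.6 194.9   3.3 109.   40.8] 11.0
```

Emit:
step_arm --targets '[{"travel": [2,0.2,0],"twist": 0},{"travel": [2,0.15,0],"twist": 0},{"travel": [0,0,0],"twist": 0},{"travel": [0,0,0],"twist": 0}]'

```text
time_s: 19.9
tcp_pos: [0.5387, -0.0204, 0.0158]
eef_rot: [0.0, 0.736, -0.677, -0.001]
force: [-5.7, -0.5, -3.1]
width: 0.502
```

```bash
python3 -c "
from meas import *
im,d=snapshot('scene'); np.savez('l6_scene.npz',im=im,d=d)
p=np.array([-0.083,0.6225])
for pp in (line_fit('scene',im)[0],p):
  print(pp)
  for r in gapfit(im,pp,(-.215,-.138,-.063,.015,.092)): print(*r)
tins(im,d,p)
a,da=snapshot('top'); K=cloud('top',da); c,w,m,e,zz=ruler_edges('top',a,K,0.009); pt=[-0.08358341,0.62411744]
print([((np.polyval(pt,y)-np.polyval(c,y))*np.cos(.0835)*1e3-25.5-56).round(1) for y in (-.17,-.03,.11)],m,np.degrees(np.arctan(c[0])))
save('l6c',cv2.resize(im[185:255,225:370],None,fx=5.5,fy=5.5,interpolation=cv2.INTER_CUBIC)); np.savez('l6_top.npz',im=a,d=da)
s=read_state(); print(s['tcp_pos'],s['force'])
"
```

```text
[-0.08292175  0.62263265]
-0.215 -3.2 [ -2.5   3.8 193.4   3.7 107.6  38.5] 20.0
-0.138 -3.5 [ -3.2   3.8 197.    3.3 108.   40. ] 11.0
-0.063 -2.86 [ -2.5   3.4 178.5   3.4 107.2  48.7] 11.0
0.015 -2.98 [ -2.6   3.5 189.5   3.4 108.2  39.6] 9.0
0.092 -2.59 [ -2.2   3.4 184.8   3.4 107.8  38.8] 25.0
[-0.083   0.6225]
-0.215 -3.21 [ -2.4   3.8 193.7   3.9 107.6  38.4] 20.0
-0.138 -3.51 [ -3.1   3.8 197.3   3.4 108.   39.9] 11.0
-0.063 -2.87 [ -2.4   3.4 178.7   3.5 107.2  48.6] 10.0
0.015 -2.99 [ -2.4   3.5 189.7   3.5 108.2  39.5] 9.0
0.092 -2.61 [ -2.1   3.4 185.2   3.5 107.9  38.7] 25.0
along -215 col [68, 112, 171] lidrect c[ -26.5 -214.7] s[58.8 57.8] a1.9 face -1.0 yaw 0.1 n52 lidz 60.3/63.2
along -138 col [177, 69, 64] lidrect c[ -28.  -138.4] s[59.3 57. ] a0.4 face -1.2 yaw -0.8 n52 lidz 60.7/63.9
along -62 col [197, 204, 198] lidrect c[-28.3 -62.2] s[56.8 58.7] a88.1 face -2.0 yaw 0.6 n54 lidz 59.9/62.3
along 15 col [197, 142, 66] lidrect c[-27.7  15.2] s[59.7 56.4] a0.7 face -2.1 yaw -1.1 n57 lidz 60.9/63.5
along 91 col [96, 132, 108] lidrect c[-27.8  91.1] s[57.6 57. ] a0.6 face -1.9 yaw -1.1 n62 lidz 58.7/61.0
[np.float64(4.5), np.float64(4.3), np.float64(4.1)] 32 -4.696641705330801
[ 0.53868265 -0.02043193  0.01578874] [-5.08137301  0.14046932 -2.24970091]
```

View pics/l6c.png

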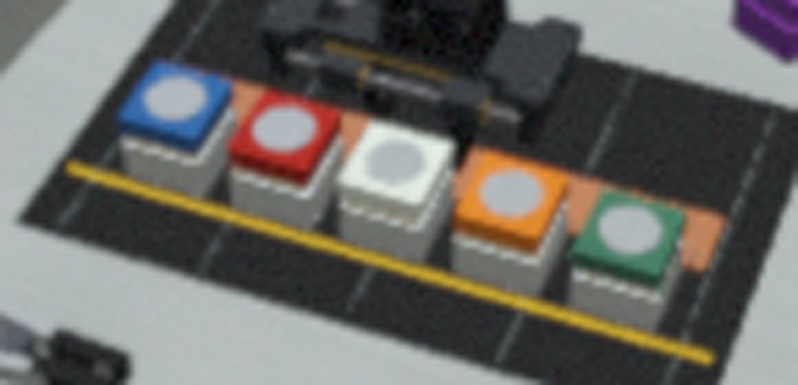

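Emit:
step_arm --targets '[{"travel": [1.4,0.1,0],"twist": 0},{"travel": [1.2,0.1,0],"twist": 0},{"travel": [0,0,0],"twist": 0},{"travel": [0,0,0],"twist": 0}]'

```text
time_s: 20.4
tcp_pos: [0.5419, -0.0202, 0.0158]
eef_rot: [-0.0, 0.736, -0.677, -0.0]
force: [-3.7, -0.3, -6.7]
width: 0.506
```

```bash
cat > chk.py <<'E'
from meas import *
import sys
def chk(tag,ruler=True):
    im,d=snapshot('scene'); np.savez(tag+'_scene.npz',im=im,d=d); p=np.array([-0.083,0.6226])
    for r in gapfit(im,p,(-.215,-.138,-.063,.015,.092)): print(*r)
    tins(im,d,p)
    if ruler:
        a,da=snapshot('top'); K=cloud('top',da); c,w,m,e,zz=ruler_edges('top',a,K,0.009); pt=[-0.08358341,0.62411744]
        print([((np.polyval(pt,y)-np.polyval(c,y))*np.cos(.0835)*1e3-25.5-56).round(1) for y in (-.17,-.03,.11)],m,np.degrees(np.arctan(c[0])))
        np.savez(tag+'_top.npz',im=a,d=da)
    save(tag+'c',cv2.resize(im[185:255,225:370],None,fx=5.5,fy=5.5,interpolation=cv2.INTER_CUBIC)); save(tag+'_s',im)
    s=read_state(); print(s['tcp_pos'],s['force'],s['time_s'])
if __name__=='__main__': chk(sys.argv[1],len(sys.argv)<3)
E
python3 chk.py l7
```

```text
-0.215 0.2 [  1.3   3.8 173.2   4.1 109.   38.2] 30.0
-0.138 0.23 [  0.6   3.9 181.4   3.4 108.3  40. ] 23.0
-0.063 0.23 [  0.7   3.6 170.1   3.5 108.4  48.5] 32.0
0.015 0.28 [  1.1   3.5 169.7   3.8 108.9  40.2] 27.0
0.092 0.29 [  1.1   3.5 167.9   3.8 108.1  38.4] 18.0
along -214 col [66, 112, 172] lidrect c[ -24.4 -214.4] s[58.  59.7] a88.7 face 1.6 yaw -1.3 n45 lidz 60.2/63.1
along -138 col [177, 70, 63] lidrect c[ -25.5 -137.4] s[60.  55.5] a1.9 face 1.6 yaw 0.6 n48 lidz 60.3/63.2
along -62 col [197, 204, 200] lidrect c[-24.5 -61.3] s[57.7 60.6] a89.0 face 1.0 yaw -1.6 n44 lidz 59.7/62.3
along 15 col [199, 141, 67] lidrect c[-24.3  15.3] s[56.3 55.7] a0.4 face 1.6 yaw 0.5 n53 lidz 61.0/63.5
along 91 col [93, 132, 107] lidrect c[-25.2  90.9] s[60.9 56.5] a0.5 face 1.5 yaw -1.0 n58 lidz 58.9/61.5
[np.float64(1.2), np.float64(1.1), np.float64(0.9)] 32 -4.726477787687912
[ 0.54188763 -0.02016167  0.0158044 ] [-2.62187132 -0.15488307 -6.69697388] 20.5
```

View pics/l7c.png

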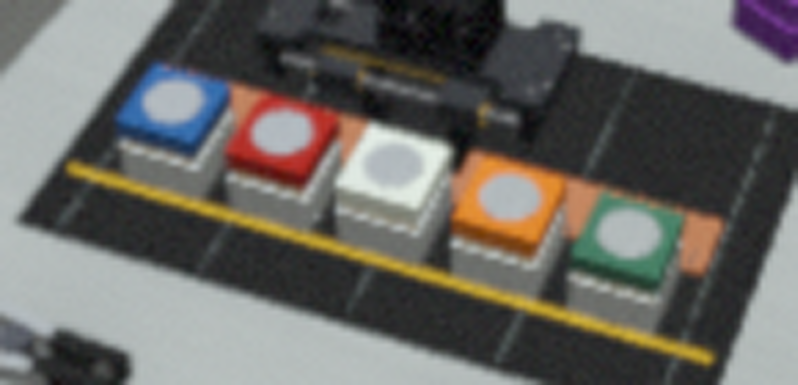

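Emit:
step_arm --targets '[{"travel": [0,0,0],"twist": 0},{"travel": [-5,-0.4,0],"twist": 0},{"travel": [-12,-1,0],"twist": 0},{"travel": [-15,-1.3,0],"twist": 0},{"travel": [-12,-1,10],"twist": 0}]'

```text
time_s: 21.0
tcp_pos: [0.497, -0.0239, 0.0255]
eef_rot: [0.0, 0.736, -0.677, -0.0]
force: [-1.4, 0.0, -4.6]
width: 0.502
```

Emit:
step_arm --targets '[{"travel": [-5,0,25],"twist": 0},{"travel": [0,0,40],"twist": 0},{"travel": [0,0,40],"twist": 0},{"travel": [-2,15,15],"twist": 4},{"travel": [-2,25,0],"twist": 8}]'

```text
time_s: 21.5
tcp_pos: [0.4929, 0.0149, 0.1511]
eef_rot: [-0.003, 0.803, -0.595, 0.005]
force: [0.9, 0.5, -5.5]
width: 0.499
```

Emit:
step_arm --targets '[{"travel": [-2,25,0],"twist": 8},{"travel": [-2,25,0],"twist": 8},{"travel": [-2,25,0],"twist": 8},{"travel": [-2,25,0],"twist": 8},{"travel": [-2,25,0],"twist": 8}]'

```text
time_s: 22.0
tcp_pos: [0.4797, 0.1422, 0.1469]
eef_rot: [-0.001, 0.959, -0.283, 0.001]
force: [0.6, -0.2, -5.6]
width: 0.502
```

Emit:
step_arm --targets '[{"travel": [-2,25,0],"twist": 8},{"travel": [-2,25,0],"twist": 8},{"travel": [-2,30,0],"twist": 8},{"travel": [-2,35,0],"twist": 8},{"travel": [-2,40,0],"twist": 3.2}]'

```text
time_s: 22.5
tcp_pos: [0.4697, 0.2972, 0.1469]
eef_rot: [-0.001, 1.0, 0.02, 0.001]
force: [0.7, -0.1, -5.2]
width: 0.503
```

Emit:
step_arm --targets '[{"travel": [1,35,0],"twist": 0},{"travel": [1,20,0],"twist": 0},{"travel": [0,7,0],"twist": 0},{"travel": [0,0,0],"twist": 0},{"travel": [0,0,0],"twist": 0}]'

```text
time_s: 23.0
tcp_pos: [0.4711, 0.3572, 0.146]
eef_rot: [0.0, 1.0, 0.018, 0.0]
force: [0.1, -0.1, -5.4]
width: 0.503
```

```bash
cat > st.py <<'E'
from rig import read_state; import numpy as np
s=read_state(); print('tcp',(s['tcp_pos']*1e3).round(1),'psi',np.degrees(2*np.arctan2(s['eef_rot'][2],s['eef_rot'][1])).round(2),'F',np.round(s['force'],1),s['time_s'].round(1))
E
python3 st.py
```

```text
Traceback (most recent call last):
  File "st.py", line 2, in <module>
    s=read_state(); print('tcp',(s['tcp_pos']*1e3).round(1),'psi',np.degrees(2*np.arctan2(s['eef_rot'][2],s['eef_rot'][1])).round(2),'F',np.round(s['force'],1),s['time_s'].round(1))
                                                                                                                                                                ^^^^^^^^^^^^^^^^^
AttributeError: 'float' object has no attribute 'round'
```

Emit:
step_arm --targets '[{"travel": [0.5,3,-30],"twist": 0},{"travel": [0,0,-40],"twist": 0},{"travel": [0,0,-28],"twist": 0},{"travel": [0,0,-12],"twist": 0},{"travel": [0,0,-5],"twist": 0}]'

```text
time_s: 23.5
tcp_pos: [0.471, 0.3596, 0.0298]
eef_rot: [0.001, 1.0, 0.017, -0.001]
force: [0.6, 0.0, -3.8]
width: 0.506
```

Emit:
step_arm --targets '[{"travel": [0,0,-2],"twist": 0},{"travel": [0,0,-1],"twist": 0},{"travel": [0,0,0],"twist": 0},{"travel": [0,0,0],"twist": 0}]'

```text
time_s: 23.9
tcp_pos: [0.4723, 0.3616, 0.0294]
eef_rot: [-0.001, 1.0, 0.018, 0.001]
force: [0.2, -0.7, -4.4]
width: 0.502
```

```bash
sed -i "s/,s\['time_s'\].round(1)//" st.py; python3 st.py
python3 - <<'E'
from meas import *
for n in ('top','scene'):
    im,d=snapshot(n); np.savez('r8_'+n+'.npz',im=im,d=d)
    P19=grid(n,.019); K=cloud(n,d); h=hsv(im);H,S,V=h[...,0],h[...,1],h[...,2]
    m=(K[...,2]>0.0172)&(K[...,2]<0.03)&(P19[...,0]>0.25)&(P19[...,0]<0.7)&(P19[...,1]>0.3)&(P19[...,1]<0.42)&(H>4)&(H<13)&(S>110)
    q=P19[m]; xs=[];lo=[];hi=[]
    for x in np.arange(.28,.665,.006):
        s=q[abs(q[:,0]-x)<.004]
        if len(s)>4 and np.ptp(s[:,1])>.036: xs.append(x);lo.append(s[:,1].min());hi.append(s[:,1].max())
    c=np.polyfit(xs,(np.array(lo)+hi)/2,1); print(n,'ruler x',q[:,0].min(),q[:,0].max(),'yaw',np.degrees(c[0]),'y@.471',np.polyval(c,.471),len(xs),np.median(np.array(hi)-lo))
    save('r8'+n,cv2.resize(im[150:310,150:260] if n=='top' else im[185:300,370:460],None,fx=4,fy=4,interpolation=cv2.INTER_CUBIC))
E
```

```text
tcp [472.3 361.6  29.4] psi 2.06 F [ 0.2 -0.7 -4.4]
top ruler x 0.31518301324685527 0.6703653769018174 yaw 1.907482115330301 y@.471 0.3649497053227754 16 0.03945094285203907
scene ruler x 0.38409269698319115 0.6672600038486957 yaw 1.9489451532097832 y@.471 0.3628054871261024 29 0.03822655942736625
```

View pics/r8scene.png

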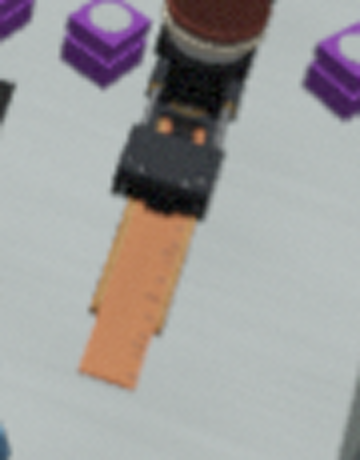

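Emit:
step_arm --targets '[{"travel": [-0.5,-1.3,-2],"twist": 0},{"travel": [0,0,-1.5],"twist": 0},{"travel": [0,0,0],"twist": 0},{"travel": [0,0,0],"twist": 0}]'

```text
time_s: 24.4
tcp_pos: [0.4714, 0.3599, 0.0262]
eef_rot: [-0.0, 1.0, 0.018, 0.0]
force: [-3.2, -1.9, 7.5]
width: 0.505
```

```bash
python3 st.py
```

```text
tcp [471.4 359.9  26.2] psi 2.06 F [-3.2 -1.9  7.5]
```

On the rest. Release, lift, and look.

Emit:
step_arm --targets '[{"travel": [0,0,0],"twist": 0},{"travel": [0,0,0],"twist": 0},{"travel": [0,0,0],"twist": 0},{"travel": [0,0,10],"twist": 0},{"travel": [0,0,30],"twist": 0}]' --hand 64

```text
time_s: 24.9
tcp_pos: [0.4686, 0.3583, 0.0622]
eef_rot: [0.002, 1.0, 0.018, -0.003]
force: [-1.1, 0.2, 1.0]
width: 0.728
```

Emit:
step_arm --targets '[{"travel": [0,0,40],"twist": 0},{"travel": [0,0,40],"twist": 0},{"travel": [0,-40,20],"twist": 4},{"travel": [0,-45,0],"twist": 8},{"travel": [0,-45,0],"twist": 8}]' --hand 0

```text
time_s: 25.4
tcp_pos: [0.4717, 0.229, 0.1667]
eef_rot: [-0.0, 0.981, 0.195, 0.002]
force: [0.5, -1.1, 0.5]
width: 0.369
```

```bash
python3 chk.py l9 x
python3 - <<'E'
from meas import *
for n in ('top','scene'):
    im,d=snapshot(n); np.savez('r9_'+n+'.npz',im=im,d=d)
    P19=grid(n,.019); K=cloud(n,d); h=hsv(im);H,S,V=h[...,0],h[...,1],h[...,2]
    m=(K[...,2]>0.0172)&(K[...,2]<0.03)&(P19[...,0]>0.25)&(P19[...,0]<0.7)&(P19[...,1]>0.3)&(P19[...,1]<0.42)&(H>4)&(H<13)&(S>110)
    q=P19[m]; xs=[];lo=[];hi=[]
    for x in np.arange(.28,.665,.006):
        s=q[abs(q[:,0]-x)<.004]
        if len(s)>4 and np.ptp(s[:,1])>.036: xs.append(x);lo.append(s[:,1].min());hi.append(s[:,1].max())
    c=np.polyfit(xs,(np.array(lo)+hi)/2,1); print(n,'ruler x',q[:,0].min(),q[:,0].max(),'yaw',np.degrees(c[0]),'y@.471',np.polyval(c,.471),len(xs),np.median(np.array(hi)-lo))
    save('r9'+n,cv2.resize(im[150:310,150:260] if n=='top' else im[185:300,370:460],None,fx=4,fy=4,interpolation=cv2.INTER_CUBIC))
E
```

```text
-0.215 0.21 [  1.2   3.8 171.    4.  106.6  37. ] 29.0
-0.138 0.38 [  0.9   3.8 174.9   3.5 107.2  38.6] 25.0
-0.063 0.24 [  0.7   3.7 169.4   3.5 106.6  47. ] 18.0
0.015 0.22 [  0.9   3.6 172.9   3.7 106.5  38. ] 12.0
0.092 0.29 [  1.2   3.4 162.9   3.9 107.   38.3] 33.0
along -215 col [61, 109, 169] lidrect c[ -23.5 -215.2] s[60.5 59.6] a1.1 face 1.7 yaw -0.4 n46 lidz 60.0/63.2
along -138 col [174, 59, 54] lidrect c[ -25.  -137.7] s[55.9 61.3] a88.7 face 1.8 yaw 1.0 n46 lidz 60.5/63.5
along -62 col [192, 200, 197] lidrect c[-24.6 -62.1] s[58.8 56.9] a0.0 face 1.5 yaw 0.1 n54 lidz 59.9/62.6
along 15 col [191, 138, 58] lidrect c[-25.   15.4] s[58.3 55.6] a1.6 face 1.5 yaw 0.1 n52 lidz 60.6/63.4
along 92 col [78, 129, 107] lidrect c[-26.6  91.9] s[56.2 60.6] a88.7 face 1.4 yaw 0.0 n51 lidz 58.7/61.4
[0.47130322 0.22289928 0.16555539] [ 4.15896978 -2.57809148 -0.4570457 ] 25.45
top ruler x 0.32945629653750214 0.6673855400604007 yaw 2.577574466887838 y@.471 0.362071499140209 21 0.0435472564957195
scene ruler x 0.2735581057215384 0.6685883440223533 yaw 1.954696424272367 y@.471 0.3614663531950601 46 0.03765456246241508
```

View pics/r9top.png

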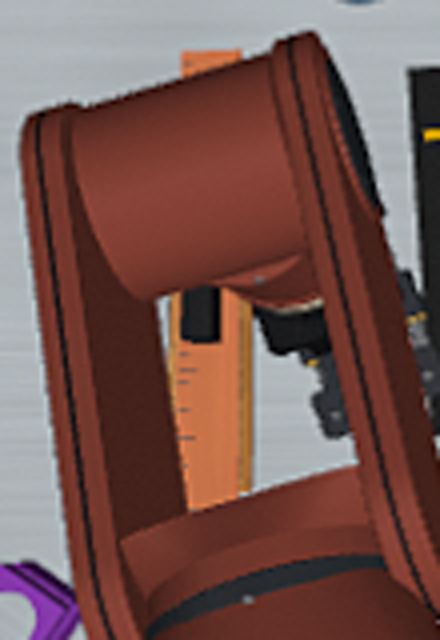

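View pics/l9_s.png

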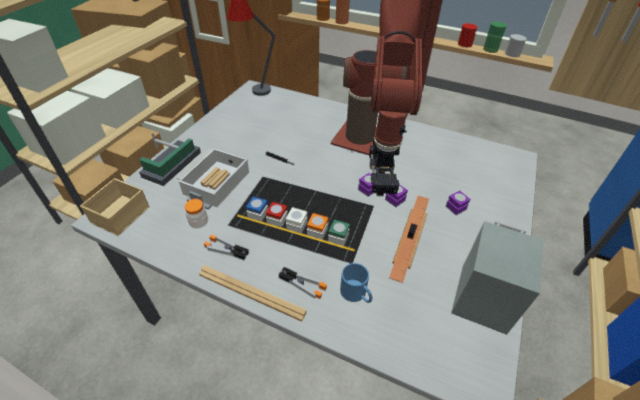

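Emit:
step_arm --targets '[{"travel": [30,-23,0],"twist": -4},{"travel": [35,-26,-10],"twist": -6},{"travel": [30,-23,-30],"twist": -6},{"travel": [14,-10.5,-30],"twist": 0},{"travel": [0,0,-20],"twist": 0}]' --hand 0

```text
time_s: 26.05
tcp_pos: [0.5815, 0.1463, 0.0728]
eef_rot: [0.0, 0.999, 0.051, -0.0]
force: [-0.2, 0.5, -1.0]
width: -0.0
```

Emit:
step_arm --targets '[{"travel": [0,0,0],"twist": 0},{"travel": [0,0,0],"twist": 0}]'

```text
time_s: 26.25
tcp_pos: [0.5799, 0.1482, 0.0747]
eef_rot: [-0.0, 0.999, 0.053, -0.0]
force: [-0.7, 0.5, -0.0]
width: 0.006
```

```bash
python3 st.py
```

```text
tcp [579.9 148.2  74.7] psi 6.06 F [-0.7  0.5 -0. ]
```

Emit:
step_arm --targets '[{"travel": [0,-7.8,-5],"twist": 0},{"travel": [0,0,-6],"twist": 0},{"travel": [0,0,-3],"twist": 0},{"travel": [0,0,-2],"twist": 0},{"travel": [0,0,-2],"twist": 0}]'

```text
time_s: 26.75
tcp_pos: [0.58, 0.1396, 0.0572]
eef_rot: [-0.0, 0.999, 0.053, 0.0]
force: [-2.1, 0.0, 7.1]
width: 0.004
```

Emit:
step_arm --targets '[{"travel": [0,0,-1],"twist": 0},{"travel": [0,0,-1],"twist": 0},{"travel": [0,0,-1],"twist": 0},{"travel": [0,0,0],"twist": 0}]'

```text
time_s: 27.15
tcp_pos: [0.58, 0.1396, 0.0542]
eef_rot: [-0.0, 0.999, 0.053, -0.0]
force: [-2.3, -0.9, 4.6]
width: -0.001
```

```bash
python3 st.py
```

```text
tcp [580.  139.6  54.2] psi 6.06 F [-2.3 -0.9  4.6]
```

Emit:
step_arm --targets '[{"travel": [0,0,-1],"twist": 0},{"travel": [0,0,-1],"twist": 0},{"travel": [0,0,0],"twist": 0}]'

```text
time_s: 27.45
tcp_pos: [0.5801, 0.1396, 0.0533]
eef_rot: [0.0, 0.999, 0.053, -0.0]
force: [-5.9, -1.3, 11.5]
width: 0.004
```

Emit:
step_arm --targets '[{"travel": [0,0,-0.5],"twist": 0},{"travel": [0,0,-0.5],"twist": 0},{"travel": [0,0,0],"twist": 0}]'

```text
time_s: 27.75
tcp_pos: [0.5802, 0.1396, 0.0533]
eef_rot: [0.0, 0.999, 0.053, -0.0]
force: [-9.6, -1.6, 18.9]
width: 0.005
```

Emit:
step_arm --targets '[{"travel": [0,0,8],"twist": 0},{"travel": [0,0,14],"twist": 0},{"travel": [2,-25,0],"twist": 0},{"travel": [2.5,-30,0],"twist": 0},{"travel": [2,-20.4,0],"twist": 0}]'

```text
time_s: 28.25
tcp_pos: [0.5872, 0.0628, 0.0735]
eef_rot: [0.0, 0.999, 0.053, 0.001]
force: [0.1, -0.0, -0.2]
width: 0.004
```

Emit:
step_arm --targets '[{"travel": [0,0,0],"twist": 0},{"travel": [0,0,-5],"twist": 0},{"travel": [0,0,-3],"twist": 0},{"travel": [0,0,-2],"twist": 0},{"travel": [0,0,-2],"twist": 0}]'

```text
time_s: 28.75
tcp_pos: [0.5862, 0.0649, 0.0603]
eef_rot: [-0.0, 0.999, 0.053, -0.0]
force: [-2.9, 0.8, 5.9]
width: 0.009
```

Emit:
step_arm --targets '[{"travel": [0,0,-2],"twist": 0},{"travel": [0,0,-1.5],"twist": 0},{"travel": [0,0,-1.5],"twist": 0},{"travel": [0,0,0],"twist": 0}]'

```text
time_s: 29.15
tcp_pos: [0.5863, 0.0648, 0.0558]
eef_rot: [-0.0, 0.999, 0.053, -0.0]
force: [-2.3, 0.7, 4.8]
width: 0.005
```

Emit:
step_arm --targets '[{"travel": [0,0,-1.5],"twist": 0},{"travel": [0,0,-1.2],"twist": 0},{"travel": [0,0,-1],"twist": 0},{"travel": [0,0,0],"twist": 0}]'

```text
time_s: 29.55
tcp_pos: [0.5864, 0.0648, 0.0533]
eef_rot: [-0.0, 0.999, 0.053, -0.0]
force: [-6.5, 1.3, 12.8]
width: 0.005
```

Emit:
step_arm --targets '[{"travel": [0,0,8],"twist": 0},{"travel": [0,0,14],"twist": 0},{"travel": [2,-25,0],"twist": 0},{"travel": [2.5,-32,0],"twist": 0},{"travel": [2,-20.4,0],"twist": 0}]'

```text
time_s: 30.05
tcp_pos: [0.5938, -0.015, 0.0751]
eef_rot: [0.001, 0.999, 0.053, 0.001]
force: [-0.8, -0.3, -0.1]
width: 0.002
```

Emit:
step_arm --targets '[{"travel": [0,0,0],"twist": 0},{"travel": [0,0,-5],"twist": 0},{"travel": [0,0,-3],"twist": 0},{"travel": [0,0,-2],"twist": 0},{"travel": [0,0,-2],"twist": 0}]'

```text
time_s: 30.55
tcp_pos: [0.5927, -0.0125, 0.0614]
eef_rot: [-0.0, 0.999, 0.053, -0.0]
force: [0.5, 0.3, 0.5]
width: 0.007
```

Emit:
step_arm --targets '[{"travel": [0,0,-2],"twist": 0},{"travel": [0,0,-1.5],"twist": 0},{"travel": [0,0,-1.5],"twist": 0},{"travel": [0,0,0],"twist": 0}]'

```text
time_s: 30.95
tcp_pos: [0.593, -0.0129, 0.0572]
eef_rot: [-0.0, 0.999, 0.053, -0.0]
force: [-2.1, 3.5, 3.5]
width: 0.007
```

Emit:
step_arm --targets '[{"travel": [0,0,-1.5],"twist": 0},{"travel": [0,0,-1.2],"twist": 0},{"travel": [0,0,-1.2],"twist": 0},{"travel": [0,0,-1.1],"twist": 0},{"travel": [0,0,0],"twist": 0}]'

```text
time_s: 31.45
tcp_pos: [0.5931, -0.0129, 0.0533]
eef_rot: [-0.0, 0.999, 0.053, -0.0]
force: [-5.6, 2.6, 11.5]
width: 0.004
```

```bash
python3 st.py
```

```text
tcp [593.1 -12.9  53.3] psi 6.07 F [-5.6  2.6 11.5]
```

Next red (599.2, -88.5).

Emit:
step_arm --targets '[{"travel": [0,0,8],"twist": 0},{"travel": [0,0,14],"twist": 0},{"travel": [2,-25,0],"twist": 0},{"travel": [2,-30,0],"twist": 0},{"travel": [2,-20.4,0],"twist": 0}]'

```text
time_s: 31.95
tcp_pos: [0.5997, -0.0904, 0.0751]
eef_rot: [0.001, 0.999, 0.053, 0.001]
force: [0.4, 0.2, 0.2]
width: 0.008
```

Emit:
step_arm --targets '[{"travel": [0,0,0],"twist": 0},{"travel": [0,0,-5],"twist": 0},{"travel": [0,0,-3],"twist": 0},{"travel": [0,0,-2],"twist": 0},{"travel": [0,0,-2],"twist": 0}]'

```text
time_s: 32.45
tcp_pos: [0.5988, -0.0878, 0.0614]
eef_rot: [-0.0, 0.999, 0.053, -0.0]
force: [-0.3, -0.1, -0.9]
width: 0.007
```

Emit:
step_arm --targets '[{"travel": [0,0,-2],"twist": 0},{"travel": [0,0,-1.5],"twist": 0},{"travel": [0,0,-1.5],"twist": 0},{"travel": [0,0,0],"twist": 0}]'

```text
time_s: 32.85
tcp_pos: [0.599, -0.0881, 0.0572]
eef_rot: [-0.0, 0.999, 0.053, -0.0]
force: [-1.9, 2.3, 4.2]
width: 0.007
```

Emit:
step_arm --targets '[{"travel": [0,0,-1.5],"twist": 0},{"travel": [0,0,-1.2],"twist": 0},{"travel": [0,0,-1.2],"twist": 0},{"travel": [0,0,-1.1],"twist": 0},{"travel": [0,0,0],"twist": 0}]'

```text
time_s: 33.35
tcp_pos: [0.5992, -0.0882, 0.0533]
eef_rot: [-0.0, 0.999, 0.053, -0.0]
force: [-4.6, 3.1, 11.4]
width: 0.009
```

Emit:
step_arm --targets '[{"travel": [0,0,8],"twist": 0},{"travel": [0,0,14],"twist": 0},{"travel": [2,-25,0],"twist": 0},{"travel": [2,-31,0],"twist": 0},{"travel": [2.4,-21,0],"twist": 0}]'

```text
time_s: 33.85
tcp_pos: [0.6062, -0.1676, 0.0752]
eef_rot: [0.001, 0.999, 0.053, 0.001]
force: [-1.1, -0.8, -0.6]
width: 0.01
```

Emit:
step_arm --targets '[{"travel": [0,0,0],"twist": 0},{"travel": [0,0,-5],"twist": 0},{"travel": [0,0,-3],"twist": 0},{"travel": [0,0,-2],"twist": 0},{"travel": [0,0,-2],"twist": 0}]'

```text
time_s: 34.35
tcp_pos: [0.6052, -0.1648, 0.0614]
eef_rot: [-0.0, 0.999, 0.053, -0.0]
force: [-0.5, 1.0, -1.0]
width: 0.004
```

Emit:
step_arm --targets '[{"travel": [0,0,-2],"twist": 0},{"travel": [0,0,-1.5],"twist": 0},{"travel": [0,0,-1.5],"twist": 0},{"travel": [0,0,0],"twist": 0}]'

```text
time_s: 34.75
tcp_pos: [0.6055, -0.1652, 0.0573]
eef_rot: [-0.0, 0.999, 0.053, -0.0]
force: [-1.0, 1.1, 4.9]
width: 0.009
```

Emit:
step_arm --targets '[{"travel": [0,0,-1.5],"twist": 0},{"travel": [0,0,-1.2],"twist": 0},{"travel": [0,0,-1.2],"twist": 0},{"travel": [0,0,-1.1],"twist": 0},{"travel": [0,0,0],"twist": 0}]'

```text
time_s: 35.25
tcp_pos: [0.6056, -0.1653, 0.0533]
eef_rot: [-0.0, 0.999, 0.053, 0.0]
force: [-4.7, 3.3, 10.8]
width: 0.007
```

Emit:
step_arm --targets '[{"travel": [0,0,8],"twist": 0},{"travel": [0,0,20],"twist": 0},{"travel": [0,0,40],"twist": 0},{"travel": [-10,-20,40],"twist": 0},{"travel": [-30,-35,20],"twist": 0}]'

```text
time_s: 35.75
tcp_pos: [0.5687, -0.2205, 0.1845]
eef_rot: [0.002, 0.998, 0.055, 0.003]
force: [1.0, -0.9, -0.2]
width: 0.005
```

Emit:
step_arm --targets '[{"travel": [-35,-35,0],"twist": 0},{"travel": [-35,-35,0],"twist": 0},{"travel": [-35,-35,0],"twist": 0},{"travel": [-35,-35,0],"twist": 0},{"travel": [-20,-35,0],"twist": 0}]'

```text
time_s: 36.25
tcp_pos: [0.4032, -0.3969, 0.18]
eef_rot: [0.0, 0.999, 0.052, -0.0]
force: [1.3, -0.4, 0.4]
width: 0.005
```

Emit:
step_arm --targets '[{"travel": [-15,-40,0],"twist": 0},{"travel": [-15,-40,0],"twist": 0},{"travel": [-15,-40,0],"twist": 0},{"travel": [0,0,0],"twist": 0},{"travel": [0,0,0],"twist": 0}]'

```text
time_s: 36.75
tcp_pos: [0.3599, -0.5162, 0.1794]
eef_rot: [-0.0, 0.999, 0.052, -0.0]
force: [0.6, 0.7, -0.5]
width: 0.004
```

```bash
python3 chk.py l10 x
python3 - <<'E'
from meas import *
im,d=snapshot('top'); np.savez('l10_top.npz',im=im,d=d); save('l10_t',im)
print('rest+ruler')
n='top'; P19=grid(n,.019); K=cloud(n,d); h=hsv(im);H,S,V=h[...,0],h[...,1],h[...,2]
for n,(im,d) in {'top':(im,d),'scene':(np.load('l10_scene.npz')['im'],np.load('l10_scene.npz')['d'])}.items():
    P19=grid(n,.019); K=cloud(n,d); h=hsv(im);H,S,V=h[...,0],h[...,1],h[...,2]
    m=(K[...,2]>0.0172)&(K[...,2]<0.03)&(P19[...,0]>0.25)&(P19[...,0]<0.7)&(P19[...,1]>0.3)&(P19[...,1]<0.42)&(S>110)
    q=P19[m]; xs=[];lo=[];hi=[]
    for x in np.arange(.285,.66,.006):
        s=q[abs(q[:,0]-x)<.004]
        if len(s)>4 and np.ptp(s[:,1])>.034: xs.append(x);lo.append(s[:,1].min());hi.append(s[:,1].max())
    c=np.polyfit(xs,(np.array(lo)+hi)/2,1); print(n,'ruler x',q[:,0].min(),q[:,0].max(),'yaw',np.degrees(c[0]),'y@.471',np.polyval(c,.471),len(xs),np.median(np.array(hi)-lo))
im=np.load('l10_top.npz')['im']
save('l10tc',cv2.resize(im[145:270,180:420],None,fx=3.3,fy=3.3,interpolation=cv2.INTER_CUBIC))
E
```

```text
-0.215 0.2 [  1.2   3.9 169.9   4.  105.   35.2] 61.0
-0.138 0.48 [  0.9   3.9 173.2   3.4 104.2  37.3] 26.0
-0.063 0.52 [  1.    3.6 161.8   3.5 104.4  46.3] 33.0
0.015 0.27 [  1.1   3.5 162.8   3.8 104.7  37.9] 11.0
0.092 0.24 [  1.1   3.4 161.5   3.9 104.5  34.9] 17.0
along -215 col [71, 112, 168] lidrect c[ -24.3 -215.5] s[58.3 57.2] a0.7 face 1.5 yaw 1.1 n48 lidz 54.3/56.8
along -138 col [172, 73, 72] lidrect c[ -24.5 -138.3] s[54.8 59.8] a89.9 face 1.8 yaw 2.0 n45 lidz 53.9/56.5
along -63 col [199, 206, 201] lidrect c[-25.8 -62.7] s[56.1 58.5] a89.7 face 1.3 yaw -1.2 n52 lidz 54.0/56.5
along 15 col [198, 138, 66] lidrect c[-25.8  15.1] s[60.2 57.9] a1.7 face 1.5 yaw -0.9 n54 lidz 54.3/56.6
along 92 col [85, 130, 110] lidrect c[-25.1  91.5] s[58.  55.8] a1.4 face 1.3 yaw 0.9 n55 lidz 53.7/56.5
[ 0.36048001 -0.51522536  0.1793699 ] [-0.20502371  0.29913017 -1.3755524 ] 36.8
rest+ruler
top ruler x 0.2709005684188158 0.6674124194515455 yaw 1.9165542252383962 y@.471 0.3618776143860254 61 0.04568263166347358
scene ruler x 0.2735581057215384 0.6685883440223533 yaw 1.9676713494384337 y@.471 0.3622607838723809 61 0.042691737856637324
```

View pics/l10c.png

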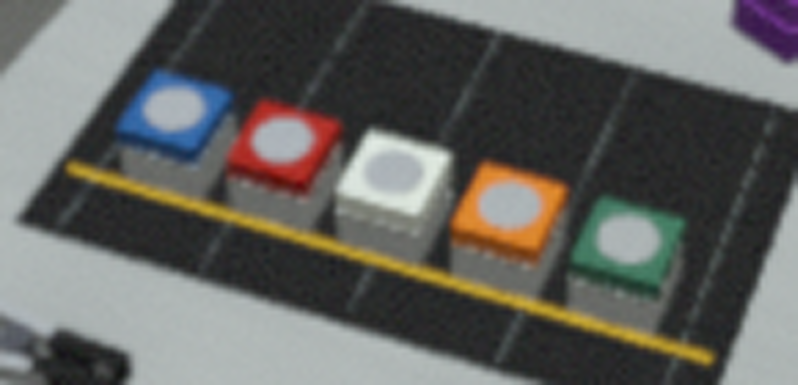

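View pics/l10_t.png

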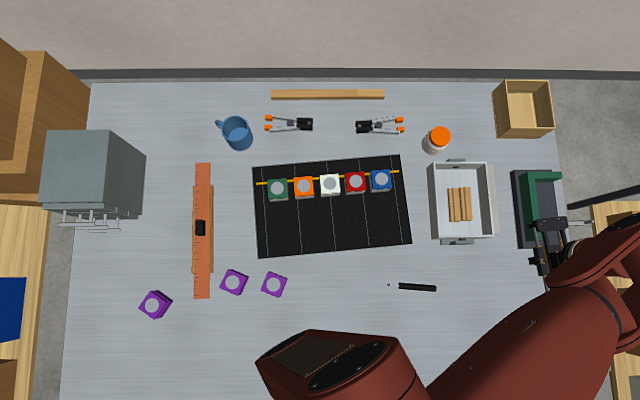

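Run:
```python
from meas import *
p=np.array([-0.08358,.62412]); th=np.arctan(p[0]); z=np.load('l10_top.npz'); im,d=z['im'],z['d']; K=cloud('top',d)
for zz in (.053,):
    P=grid('top',zz); D=((P[...,0]-p[0]*P[...,1]-p[1])*np.cos(th)+.003); A=P[...,1]*np.cos(th)+P[...,0]*np.sin(th)
    m=(K[...,2]>.042)&(K[...,2]<.07)&(D>-.12)&(D<.06)&(abs(P[...,1])<.24)
    k,l,st,_=cv2.connectedComponentsWithStats(m.astype(np.uint8))
    for i in range(1,k):
        if st[i,4]>80: print(rect(np.c_[D[l==i],A[l==i]]), 'far side %.1f'%(np.percentile(D[l==i],98)*1e3))
a=np.load('top0.npz')['im'].astype(int); b=im.astype(int)
for nm,(u,v) in dict(cl_a=(290,124),cl_b=(380,126),cutter=(416,288),glue=(438,140),mug=(235,133)).items():
    print(nm,np.abs(a-b)[v-18:v+18,u-28:u+28].mean().round(2))
```

```text
(array([ -28.6, -212.6]), array([58.1, 57.7]), 0.4) far side -0.8
(array([ -28.5, -136.3]), array([57.8, 57.3]), 0.2) far side -0.5
(array([-28.6, -61. ]), array([57.7, 56.3]), 0.1) far side -1.0
(array([-28.6,  16. ]), array([57.7, 55.8]), 0.0) far side -1.1
(array([-28.5,  92.2]), array([57.9, 56.1]), 0.0) far side -0.6
cl_a 3.38
cl_b 3.41
cutter 3.56
glue 3.36
mug 3.16
```

```bash
python3 -c "
from rig import *
print(hand_in()); print(read_state()['time_s'])"
```

```text
the job is handed in; nothing more can be done
None
the job is handed in; nothing more can be done
```

The job is done and handed in at about 37 s. Both pine offcuts are in the bin, and all five tins stand in one straight row on the line. Every lid is pressed home, and the ruler is back on its rest.

**Last checks:**
- **Row on the line:** the tins' far sides measured between -0.6 mm (top camera) and +0.2 to +0.5 mm (scene camera image fit) from the line's near edge. The scene camera's raw depth read +1.3 to +1.8 mm, which I trust less. The tins' lids are square to the line within about 0.4° in the top view.
- **Ruler against the tins:** it was still in light contact, about 3 N, when I stopped pushing. I measured the row then and again after backing the ruler off.
- **Lids:** all five stopped at the same height, 53.3 mm at the fingertip, while the pressing force rose to between 11 and 19 N, against the roughly 6 N a lid needs.
- **Ruler on its rest:** it lies within about 1 mm of the rest's centre and in line with it, about 1.9° measured for the ruler against 1.9 to 2.2° for the rest.
- **Other things:** the clamps, cutter, glue jar and mug looked unchanged between the first and last pictures. No tin was knocked or tipped.

**One slip:** on the second offcut the fingertips touched the mat hard, about 67 N for a moment. That was below the 120 N wrist limit. It was the fingertips, not the gripper's body, so I don't expect the 40 N rule to apply, but I could not confirm that.

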